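# Level the modelling stand

## Task

The modelling stand with the clay relief rocks because its two levelling screws hang clear of their tiles. Turn each wing knob clockwise, feeling for the tile, until its foot bears firmly, so that all five feet of the stand carry a share of its weight and it no longer rocks; do not overload a tile, jack the stand off any other foot, or shift the stand, and leave everything else as it is.

Things in the scene. Friction and masses are not known exactly. Their poses are not given: they have to be found in the camera images.
- stand: modelling stand, 3.4 kg: plywood board 270 x 300 mm, top 73 mm above the bench, with a fixed clay lattice relief (to 99 mm), on a steel frame with three soft rubber feet and two levelling screws on lugs beyond its left and right ends. Origin at bench level under the board; -x is its front (robot side), +y its left. Screw axes upright at x -60, y +190 and -190 mm. Pushed up at a screw it gives 0.36 mm per N.
- left_wing (a point): centre of the left (+y) screw's black wing knob, on its axis, 96 mm above the bench: upright bar 48 mm long (x), 12 thick (y), 30 tall; lug and board lie 8 mm or more below its underside. Clockwise from above drives the foot down 2.5 mm per rad; the knob itself does not rise in the stand. Turns stiffly (0.07 N m), stays where left. Needs 1 to 2.7 rad; over 1 rad too much lifts another foot.
- left_tile: fixed glazed tile 66 x 66 mm, about 8 thick, under the left screw's 30 mm steel foot; origin under its centre. The foot hangs 1.5 to 5.3 mm above it at first (not measured: feel for it). Held from rising, a knob pushes its holder up once the foot meets the tile. Turned 0.5 rad past first touch, a screw carries about 5 N when both are set. The tile cracks above 22 N.
- right_wing (a point): centre of the right (-y) screw's black wing knob, on its axis, 96 mm above the bench: upright bar 48 mm long (x), 12 thick (y), 30 tall; lug and board lie 8 mm or more below its underside. Clockwise from above drives the foot down 2.5 mm per rad; the knob itself does not rise in the stand. Turns stiffly (0.07 N m), stays where left. Needs 1 to 2.7 rad; over 1 rad too much lifts another foot.
- right_tile: fixed glazed tile 66 x 66 mm, about 8 thick, under the right screw's 30 mm steel foot; origin under its centre. The foot hangs 1.5 to 5.3 mm above it at first (not measured: feel for it). Held from rising, a knob pushes its holder up once the foot meets the tile. Turned 0.5 rad past first touch, a screw carries about 5 N when both are set. The tile cracks above 22 N.
- front_foot: soft rubber foot of the stand, 30 mm across, under the middle of the board's front edge, carries nearly half of the weight at first (16 N); it gives 1 mm per 6 N; origin at the centre of its underside
- rear_left_foot: soft rubber foot of the stand, 30 mm across, under the board's rear left corner, about 9 N at first; it gives 1 mm per 6 N; origin at the centre of its underside
- rear_right_foot: soft rubber foot of the stand, 30 mm across, under the board's rear right corner, about 8 N at first; it gives 1 mm per 6 N; origin at the centre of its underside
- carver: loose wooden modelling tool with a steel tip, 150 mm long, 10 mm thick, lying on the relief; leave it there; origin at the centre of its underside
- pencil: loose red pencil, 160 mm long, 10 mm thick, lying on the bench in front of the stand, between the screws; origin at the centre of its underside
- glaze_bowl: loose white glaze bowl, 120 mm across, 45 mm tall; origin at the centre of its underside
- jar_a: loose wide glaze jar, 64 mm across, 85 mm tall; origin at the centre of its underside
- jar_b: loose small glaze jar, 52 mm across, 70 mm tall; origin at the centre of its underside
- jar_c: loose tall glaze bottle, 64 mm across, 110 mm tall; origin at the centre of its underside
- roof_sample: loose ribbed green roof-tile sample, 70 x 90 mm, 17 mm thick; origin at the centre of its underside

How it is judged:
At the end, for the whole second after the job is handed in: Both screw feet press on their tiles with more than 3 N each, while the front rubber foot still carries more than 4 N and each rear one more than 3 N; the board is within 0.02 rad of level, at rest, and within 15 mm of where it stood (contact force between each of left_tile, right_tile and stand above 3 N and contact force between front_foot and anything else above 4 N and contact force between each of rear_left_foot, rear_right_foot and anything else above 3 N and angle between stand's own z axis and vertical below 0.02 rad and linear speed of stand below 0.01 m/s and distance of stand from where it was at the start of the episode below 0.015 m); the robot touches nothing.
It fails at once if a tile is loaded with more than 22 N (contact force between any of left_tile, right_tile and anything else above 22 N).
It fails at once if the stand is shifted by more than 20 mm or tipped by more than 0.06 rad (distance of stand from where it was at the start of the episode above 0.02 m or angle between stand's own z axis and vertical above 0.06 rad).
It fails at once if a bystander is moved by more than 30 mm (distance of any of carver, pencil, glaze_bowl, jar_a, jar_b, jar_c, roof_sample from where it was at the start of the episode above 0.03 m).
It also fails if it takes over 64 s, if anything falls off the work surface, if the arm or the gripper's body presses on something with over 40 N, if the wrist force passes 120 N, or if a joint passes its speed limit or range.

## Robot

A 7-joint arm with a two-finger parallel gripper is mounted at the origin on the work surface. World frame = base frame: x ahead of the robot, y to its left, z up, the work surface at z = 0. Lengths are in m, angles in rad, forces in N, time in s.
With the tool pointing down it reaches from about 0.4 to 0.85 m from the base axis. Payload 10.4 kg.
Tool frame: the origin (TCP) lies midway between the tips of the shut fingers; the grasp point (between the pads) lies pinch_z behind it (pinch_z is the distance from the TCP to the grasp point, in m); y points along the fingers, x is the direction in which the jaws open and shut, and the axes are right-handed (so a half turn about y gives the same grasp; the last joint's range is limited). The gripper opens to 85 mm and grips with 20 to 120 N. Pads are 22 mm wide; open, the fingers measure 114 mm over their backs; the gripper's body (76 mm by 85 mm) begins 54 mm behind the grasp point. The pads swing forward as they close: fully open they stand 13 mm farther back than shut.
Start: joints at [1.314, 0.332, -0.065, 1.46, 0.022, 1.35, -0.088], TCP at [0.145, -0.608, 0.231] pointing down, gripper open.
Joint ranges: [-2.6, 2.6], [-0.5, 2.12], [-1.47, 1.34], [0.16, 2.42], [-1.27, 4.41], [0.06, 2.06], [-2.6, 2.6]. Speed limits (rad/s): [2.22, 2.22, 2.79, 2.79, 3.14, 3.14, 3.14].

## Interface

Orientations are given as a unit quaternion [x, y, z, w].
In Python, from workcell import observe, capture, hand_in, pinch_z gives the robot as it stands.
- The arm moves only by the shell command python3 -m inch 'ROWS'. ROWS is JSON, a list of rows, each a list of 3 entries, a list of its own where there are three numbers: the turn, a rotation vector about the tool's x, y, z in degrees, then the shift along the tool's x, y, z in mm, then the closure, from -1 (fully open) to 1 (shut). A call has exactly 5 rows; each row shifts and turns the commanded pose from where the row before left it, along the tool's axes as they then stand; what a row does not reach is not made up. A row lasts 1/8 s, in which the tool goes at most 62.5 mm and 10.7 degrees, less where a joint would pass 70% of its speed; a pose out of reach is approached as far as the arm can. A call is refused whole if a number of a shift passes 62.5 or a number of a turn 10.7, either way. A call with a gripper value outside its range is refused whole. The fingers move at their own pace and stop on an object; the grip force is fixed at half the most. Time passes only in rows, so rows that do not move let the fingers close, or fill a call up. It gives the time, the measured TCP pose, the force and the opening at its end, in the units of the state.
- observe(): the state, without advancing time (a new reading comes with each control period).
- capture(name): name is "scene" or "side" or "wrist"; returns a dict with "frame" (400x640x3 uint8, red, green, blue), "K" (3x3 intrinsics, pixels), "rvec" (rotation vector, rad) and "tvec" (3), from world to camera coordinates, as OpenCV has them; the wrist camera has in their place "hand_eye" (4x4, takes a point from camera to tool coordinates, whose origin is the TCP and whose axes are the tool frame's). Camera axes: x right, y down, z forward; pixel columns grow to the right and rows downward; lengths in m; the calibration is good to about 2 mm. A picture is of the moment at which its call begins: read the wrist's pose just before it. There is no depth.
- hand_in(): hands the job in, once; it reports no verdict.
The state is a dict: "clock": time; "joints": joint angles; "joint_vel": joint speeds; "effort": joint torques, N m; "tool_pos": TCP position; "ee_rot": TCP orientation; "force": force on the tool from outside, world axes, zero at the start; "wrist_torque": the same for the moment, N m; "gripper_width": opening from 0.0 (shut) to 1.0 (fully open).
Only numpy, scipy, OpenCV 4.12 (cv2) and the standard library are available. Lean on these libraries where they do the work, as an engineer would, in place of code of your own. Each camera call takes 0.05 s, during which the arm holds its last target.

## Working session

There is one attempt and no reset: what is moved stays moved. The work goes in short steps, Python scripts to look and compute and a shell command to move; the robot and the scene stay as the last step left them, time stands still between calls to the robot, and variables do not carry over. Pictures are saved under pics/ and viewed, and the job is handed in when it is done.

```bash
ls; mkdir -p pics; python3 - <<'E'
from workcell import observe,capture,pinch_z
import cv2
print(pinch_z); s=observe(); print(s)
for n in ("scene","side","wrist"):
    c=capture(n); cv2.imwrite(f"pics/{n}0.png",c["frame"][:,:,::-1])
    print(n,{k:v for k,v in c.items() if k!="frame"})
E
```

```text
pics
0.0187
{'clock': 0.0, 'joints': array([ 1.31440324,  0.33285675, -0.06471966,  1.46093656,  0.02161072,
        1.34990335, -0.0885183 ]), 'joint_vel': array([-0.00034855,  0.00146301, -0.00076455, -0.00046195,  0.00017162,
        0.0007477 ,  0.00117366]), 'effort': array([ 3.37413949e-04, -6.25437355e+01,  4.93911677e-02, -3.91609597e+01,
        1.63116760e-02,  9.64040577e-03,  3.86928821e-05]), 'tool_pos': array([ 0.14470905, -0.60763156,  0.23052771]), 'ee_rot': array([-0.5546192 ,  0.43867126, -0.43786035,  0.55519671]), 'force': array([ 0.54074455, -0.27899184, -0.44512205]), 'wrist_torque': array([ 0.01669964,  0.00318304, -0.01205069]), 'gripper_width': 1.0003677033471485}
scene {'K': array([[481.20460273,   0.        , 316.100774  ],
       [  0.        , 481.20460273, 196.84349341],
       [  0.        ,   0.        ,   1.        ]]), 'rvec': array([ 0.82590733,  2.41928321, -1.24966555]), 'tvec': array([ 0.46824934, -0.1218818 ,  1.58103884])}
side {'K': array([[402.55434176,   0.        , 310.77358651],
       [  0.        , 402.55434176, 202.04569389],
       [  0.        ,   0.        ,   1.        ]]), 'rvec': array([ 2.36552119, -0.26903168,  0.11717117]), 'tvec': array([-0.56686744,  0.15638915,  1.29274581])}
wrist {'K': array([[341.15444696,   0.        , 318.11111996],
       [  0.        , 341.15444696, 202.73546155],
       [  0.        ,   0.        ,   1.        ]]), 'hand_eye': array([[ 9.99999238e-01,  8.68603578e-04,  8.77379130e-04,
         2.74450146e-04],
       [-5.82250190e-04, -2.94864308e-01,  9.55538958e-01,
        -1.42946730e-01],
       [ 1.08869235e-03, -9.55538741e-01, -2.94863578e-01,
         7.48411050e-02],
       [ 0.00000000e+00,  0.00000000e+00,  0.00000000e+00,
         1.00000000e+00]])}
```

View pictures.

View pics/scene0.png

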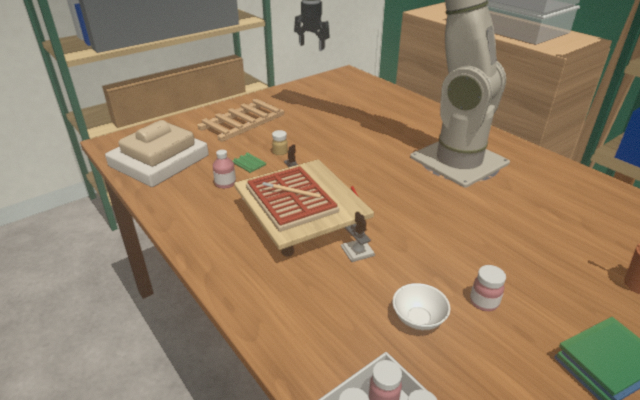

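View pics/side0.png

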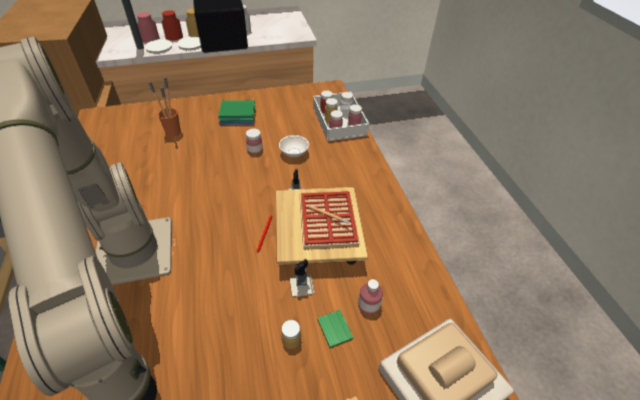

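View pics/wrist0.png

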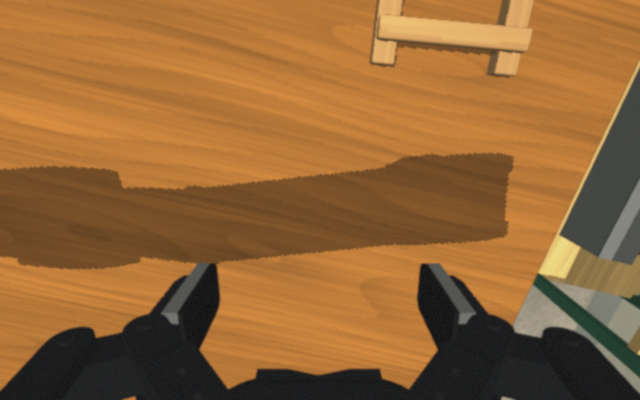

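```bash
python3 - <<'E'
import cv2,numpy as np
a=cv2.imread("pics/scene0.png"); b=cv2.imread("pics/side0.png")
c=a[135:275,225:395]; cv2.imwrite("pics/sc_c.png",cv2.resize(c,None,fx=4.2,fy=4.2,interpolation=cv2.INTER_CUBIC))
c=b[165:305,250:390]; cv2.imwrite("pics/si_c.png",cv2.resize(c,None,fx=4.2,fy=4.2,interpolation=cv2.INTER_CUBIC))
E
```

```text
(no output)
```

View pics/sc_c.png

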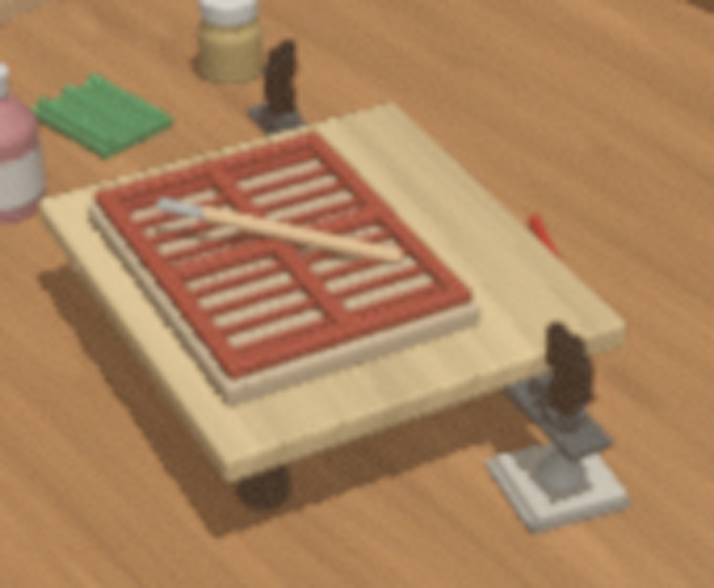

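View pics/si_c.png

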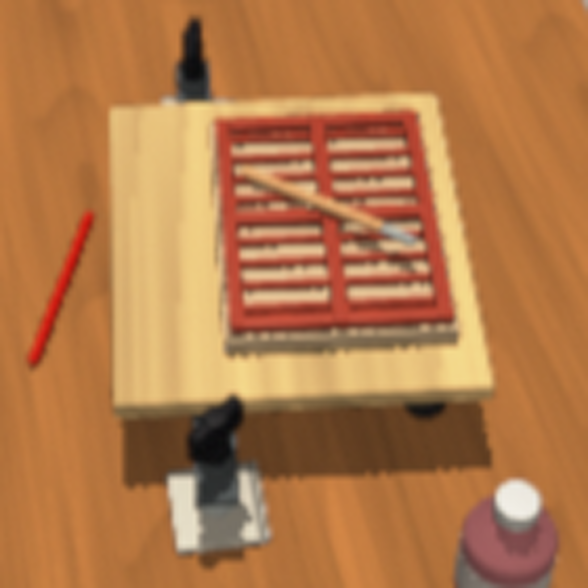

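```bash
cat > h.py <<'E'
from workcell import observe,capture,pinch_z
import cv2,numpy as np
from scipy.spatial.transform import Rotation as R
def cam(name):
    s=observe(); c=capture(name)
    if name=="wrist":
        T=np.eye(4);T[:3,:3]=R.from_quat(s["ee_rot"]).as_matrix();T[:3,3]=s["tool_pos"]
        M=T@c["hand_eye"]
    else:
        M=np.eye(4);r=R.from_rotvec(c["rvec"]).as_matrix();M[:3,:3]=r.T;M[:3,3]=-r.T@c["tvec"]
    return c["frame"],c["K"],M
def ray(K,M,uv,z):
    d=M[:3,:3]@np.linalg.solve(K,[uv[0],uv[1],1]); return M[:3,3]+d*(z-M[2,3])/d[2]
def proj(K,M,p):
    q=M[:3,:3].T@(np.array(p)-M[:3,3]); q=K@q; return q[:2]/q[2]
E
python3 - <<'E'
from h import *
f,K,M=cam("scene")
for p in [(395,103),(625,325),(229,462),(42,205)]: print(ray(K,M,(225+p[0]/4.2,135+p[1]/4.2),.073).round(4))
for p in [(570,368),(281,80)]: print("wing",ray(K,M,(225+p[0]/4.2,135+p[1]/4.2),.096).round(4))
f,K,M=cam("side")
for p in [(110,108),(437,95),(492,388),(115,403)]: print(ray(K,M,(250+p[0]/4.2,165+p[1]/4.2),.073).round(4))
for p in [(217,430),(193,50)]: print("wing",ray(K,M,(250+p[0]/4.2,165+p[1]/4.2),.096).round(4))
print(observe()["clock"], R.from_quat(observe()["ee_rot"]).as_matrix().round(3))
E
```

```text
[ 0.4365 -0.1862  0.073 ]
[0.4869 0.1057 0.073 ]
[0.748  0.0629 0.073 ]
[ 0.7013 -0.2261  0.073 ]
wing [0.5618 0.1374 0.096 ]
wing [ 0.5043 -0.2299  0.096 ]
[0.4821 0.0964 0.073 ]
[0.7478 0.052  0.073 ]
[ 0.6969 -0.2401  0.073 ]
[ 0.4359 -0.1936  0.073 ]
wing [ 0.4974 -0.2471  0.096 ]
wing [0.5578 0.1254 0.096 ]
0.25 [[ 0.232 -0.     0.973]
 [-0.973  0.001  0.232]
 [-0.001 -1.    -0.   ]]
```

```bash
cat > plan.py <<'E'
import sys
from h import *
def plan(pos,yawdeg,n,clo=-1,shiftafter=False):
    s=observe(); p=np.array(s["tool_pos"]); Rm=R.from_quat(s["ee_rot"]); pos=np.array(pos,float)
    c,sn=np.cos(np.radians(yawdeg)),np.sin(np.radians(yawdeg))
    Rt=R.from_matrix(np.array([[c,0,sn],[sn,0,-c],[0,-1,0]]))
    rv=(Rm.inv()*Rt).as_rotvec(degrees=True)
    # prefer going so that rotation about y may be forced
    rows=[]
    for i in range(n):
        k=n-i
        rv=(Rm.inv()*Rt).as_rotvec(degrees=True)
        t=np.clip(rv/k,-10.6,10.6).round(1)
        sh=np.clip(Rm.inv().apply(pos-p)*1000/k,-60,60).round(1)
        rows.append([t.tolist(),sh.tolist(),clo]); p=p+Rm.apply(sh/1000); Rm=Rm*R.from_rotvec(t,degrees=True)
    for i in range(0,n,5): print(str(rows[i:i+5]).replace(" ",""))
    print("end",p.round(4),"left",(Rm.inv()*Rt).as_rotvec(degrees=True).round(1))
E
python3 - <<'E'
from plan import *
plan([.47,-.235,.25],80.4,15)
E
```

```text
Traceback (most recent call last):
  File "plan.py", line 6, in plan
    Rt=R.from_matrix(np.array([[c,0,sn],[sn,0,-c],[0,-1,0]]))
  File "scipy/spatial/transform/_rotation.pyx", line 1143, in scipy.spatial.transform._rotation.Rotation.from_matrix
ValueError: Non-positive determinant (left-handed or null coordinate frame) in rotation matrix 0: [[ 0.16676875  0.          0.98599604]
 [ 0.98599604  0.         -0.16676875]
 [ 0.         -1.          0.        ]].
```

```bash
sed -i 's/\[\[c,0,sn\],\[sn,0,-c\]/[[c,0,-sn],[sn,0,c]/' plan.py
python3 - <<'E'
from plan import *
plan([.48,-.235,.25],80.4,15)
E
```

```text
[[[-0.0,-10.5,-0.0],[-19.0,-1.3,27.5],-1],[[-0.0,-10.5,-0.0],[-13.7,-1.3,30.5],-1],[[-0.0,-10.5,-0.0],[-7.9,-1.3,32.5],-1],[[-0.0,-10.5,0.0],[-1.8,-1.2,33.4],-1],[[-0.0,-10.5,0.0],[4.3,-1.3,33.2],-1]]
[[[-0.0,-10.5,0.0],[10.2,-1.2,31.8],-1],[[-0.0,-10.4,0.0],[15.9,-1.3,29.4],-1],[[-0.0,-10.5,0.0],[20.9,-1.2,26.1],-1],[[-0.0,-10.4,0.0],[25.3,-1.3,21.8],-1],[[-0.0,-10.5,0.0],[28.8,-1.2,16.9],-1]]
[[[-0.0,-10.4,0.0],[31.5,-1.3,11.3],-1],[[-0.0,-10.5,0.0],[33.0,-1.2,5.5],-1],[[-0.0,-10.4,0.0],[33.4,-1.3,-0.6],-1],[[-0.0,-10.5,0.0],[32.7,-1.2,-6.6],-1],[[-0.0,-10.4,0.0],[31.0,-1.3,-12.6],-1]]
end [ 0.48  -0.235  0.25 ] left [-0. -0.  0.]
```

```bash
python3 -m inch '[[[0,-10.5,0],[-19,-1,27.5],-1],[[0,-10.5,0],[-13.7,-1,30.5],-1],[[0,-10.5,0],[-7.9,-1,32.5],-1],[[0,-10.5,0],[-1.8,-1,33.4],-1],[[0,-10.5,0],[4.3,-1,33.2],-1]]'
python3 - <<'E'
from plan import *
print(observe()["joints"].round(2))
plan([.48,-.235,.25],80.4,10)
E
```

```text
clock: 0.88
tool_pos: [0.2573, -0.4828, 0.2363]
ee_rot: [0.692, -0.146, 0.146, -0.692]
force: [-0.1, 0.1, -0.3]
gripper_width: 1.0
[ 1.24  0.17 -0.27  1.65  0.05  1.32  0.55]
[[[0.0,-10.4,-0.0],[10.4,-1.4,31.6],-1],[[0.0,-10.4,-0.0],[16.0,-1.4,29.3],-1],[[0.0,-10.4,-0.0],[21.0,-1.4,25.9],-1],[[0.0,-10.4,-0.0],[25.3,-1.4,21.7],-1],[[0.0,-10.4,-0.0],[28.8,-1.4,16.8],-1]]
[[[0.0,-10.4,-0.0],[31.3,-1.3,11.3],-1],[[-0.0,-10.4,-0.0],[32.9,-1.4,5.4],-1],[[-0.0,-10.5,-0.0],[33.3,-1.3,-0.6],-1],[[-0.0,-10.4,-0.0],[32.6,-1.4,-6.6],-1],[[-0.0,-10.5,-0.0],[30.9,-1.3,-12.4],-1]]
end [ 0.48  -0.235  0.25 ] left [-0.  0. -0.]
```

```bash
python3 -m inch '[[[0,-10.4,0],[10.4,-1.4,31.6],-1],[[0,-10.4,0],[16,-1.4,29.3],-1],[[0,-10.4,0],[21,-1.4,25.9],-1],[[0,-10.4,0],[25.3,-1.4,21.7],-1],[[0,-10.4,0],[28.8,-1.4,16.8],-1]]'
python3 -m inch '[[[0,-10.4,0],[31.3,-1.3,11.3],-1],[[0,-10.4,0],[32.9,-1.4,5.4],-1],[[0,-10.4,0],[33.3,-1.3,-0.6],-1],[[0,-10.4,0],[32.6,-1.4,-6.6],-1],[[0,-10.4,0],[30.9,-1.3,-12.4],-1]]'
python3 - <<'E'
from plan import *
s=observe();print(s["joints"].round(2),s["tool_pos"])
f,K,M=cam("wrist");cv2.imwrite("pics/w1.png",f[:,:,::-1])
for z in (.081,.096,.111):print(proj(K,M,[.501,-.240,z]))
E
```

```text
clock: 1.5
tool_pos: [0.3694, -0.3595, 0.2434]
ee_rot: [0.686, 0.172, -0.172, -0.686]
force: [0.3, -0.7, 1.2]
gripper_width: 1.002
clock: 2.12
tool_pos: [0.4815, -0.2366, 0.2501]
ee_rot: [0.541, 0.456, -0.456, -0.541]
force: [-0.6, -0.7, -0.6]
gripper_width: 1.0
[ 0.95  0.18 -0.65  1.64  0.11  1.36  1.69] [ 0.48150903 -0.23658215  0.25009999]
[318.59320359 201.62341135]
[318.6046518  206.42552455]
[318.61720208 211.6899166 ]
```

View pics/w1.png

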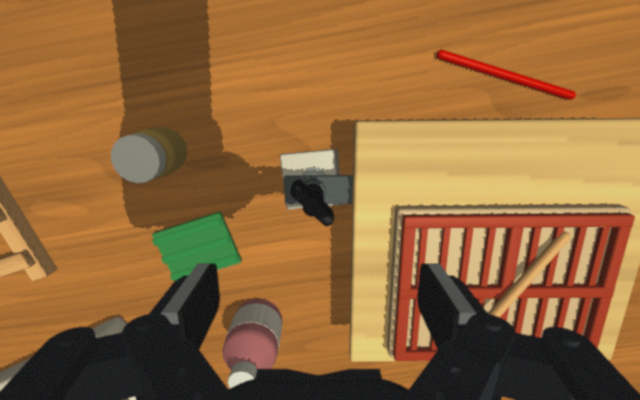

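```bash
python3 - <<'E'
import cv2
a=cv2.imread("pics/w1.png")[140:240,250:380]
cv2.imwrite("pics/w1c.png",cv2.resize(a,None,fx=6,fy=6,interpolation=cv2.INTER_CUBIC))
E
```

```text
(no output)
```

View pics/w1c.png

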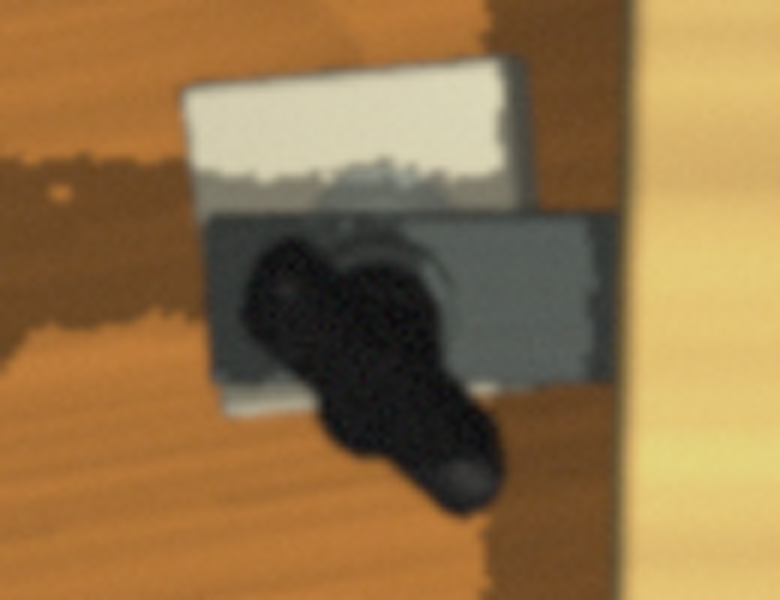

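```bash
python3 - <<'E'
from plan import *
f,K,M=cam("wrist")
for z in (.1,.11):
  a=ray(K,M,(298.3,188.6),z);b=ray(K,M,(327.5,219.5),z);print(a,b,(a+b)/2,np.degrees(np.arctan2(*(b-a)[1::-1])),np.linalg.norm(b-a))
a=ray(K,M,(250+628/6,140),.073);b=ray(K,M,(250+628/6,240),.073);print(a,b)
E
```

```text
[ 0.48365029 -0.25010042  0.1       ] [ 0.5165605  -0.22874289  0.1       ] [ 0.50010539 -0.23942166  0.1       ] 32.9820957178835 0.039232967808056136
[ 0.48110858 -0.2491082   0.11      ] [ 0.51289629 -0.22847914  0.11      ] [ 0.49700244 -0.23879367  0.11      ] 32.982095717883496 0.037894812165727716
[ 0.45258523 -0.19298525  0.073     ] [ 0.55269102 -0.20538866  0.073     ]
```

```bash
python3 - <<'E'
from plan import *
plan([.499,-.239,.15],123,5)
E
```

```text
[[[0.0,-8.5,0.0],[-0.5,20.1,-3.3],-1],[[0.0,-8.5,0.0],[-1.0,20.0,-3.2],-1],[[0.0,-8.5,0.0],[-1.5,20.1,-3.0],-1],[[0.0,-8.5,0.0],[-1.9,20.0,-2.7],-1],[[0.1,-8.5,0.0],[-2.3,20.1,-2.3],-1]]
end [ 0.499 -0.239  0.15 ] left [ 0. -0.  0.]
```

```bash
python3 -m inch '[[[0,-8.5,0],[-0.5,20,-3.3],-1],[[0,-8.5,0],[-1,20,-3.2],-1],[[0,-8.5,0],[-1.5,20,-3],-1],[[0,-8.5,0],[-1.9,20,-2.7],-1],[[0,-8.5,0],[-2.3,20,-2.3],-1]]'
python3 - <<'E'
from plan import *
s=observe();print(s["joints"].round(2),s["tool_pos"])
f,K,M=cam("wrist");cv2.imwrite("pics/w2.png",f[:,:,::-1])
for z in (.096,.111):print(proj(K,M,[.499,-.239,z]))
plan([.499,-.239,.082],123,5)
E
```

```text
clock: 2.85
tool_pos: [0.4962, -0.2436, 0.1493]
ee_rot: [-0.34, -0.62, 0.62, 0.34]
force: [0.1, 0.0, 0.3]
gripper_width: 1.0
[ 0.98  0.32 -0.72  1.73  0.23  1.18  2.34] [ 0.4961931  -0.24357459  0.14926835]
[322.11959326 233.79784618]
[322.39067637 243.72050815]
[[[-0.0,-0.0,0.0],[0.3,12.9,-1.1],-1],[[-0.0,-0.0,0.0],[0.3,12.9,-1.1],-1],[[-0.0,-0.0,0.1],[0.2,12.9,-1.1],-1],[[-0.1,-0.0,0.0],[0.3,13.0,-1.2],-1],[[-0.0,-0.0,0.1],[0.3,12.9,-1.1],-1]]
end [ 0.499 -0.239  0.082] left [-0. -0. -0.]
```

View pics/w2.png

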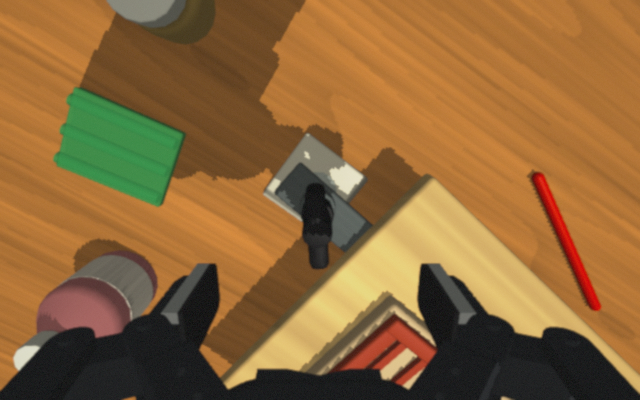

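```bash
python3 - <<'E'
from plan import *
import cv2
f,K,M=cam("wrist")
c=np.array([.499,-.239]);d=np.array([np.cos(np.radians(33)),np.sin(np.radians(33))])
for z in (.081,.111):
  for t in(-.024,.024):print(z,t,proj(K,M,[*(c+t*d),z]).round(1))
a=f[160:290,250:390,::-1]
cv2.imwrite("pics/w2c.png",cv2.resize(a,None,fx=4.5,fy=4.5,interpolation=cv2.INTER_CUBIC))
E
```

```text
0.081 -0.024 [320.4 192.3]
0.081 0.024 [320.3 260.9]
0.111 -0.024 [320.9 206.7]
0.111 0.024 [320.7 284. ]
```

View pics/w2c.png

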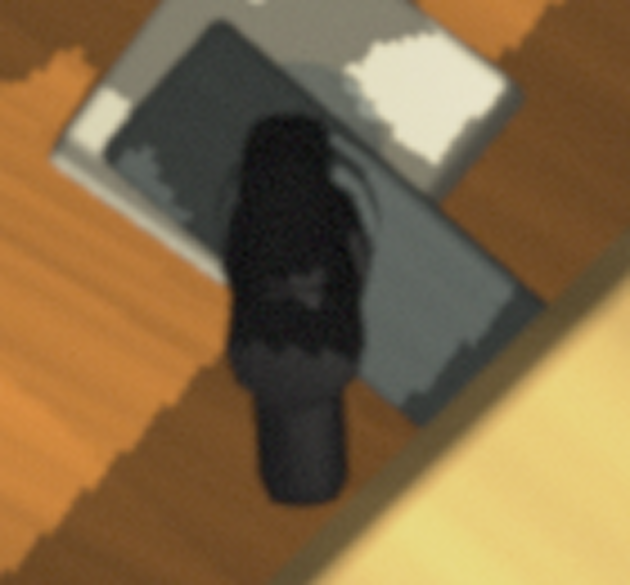

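```bash
python3 - <<'E'
from plan import *
f,K,M=cam("scene");print(M[:3,3])
f,K2,M2=cam("side");print(M2[:3,3])
f,K3,M3=cam("wrist");print(M3[:3,3],observe()["tool_pos"])
def tri(obs):
    A=np.zeros((3,3));b=np.zeros(3)
    for K,M,uv in obs:
        d=M[:3,:3]@np.linalg.solve(K,[*uv,1]);d/=np.linalg.norm(d);P=np.eye(3)-np.outer(d,d);A+=P;b+=P@M[:3,3]
    x=np.linalg.solve(A,b); return x.round(4),[(proj(K,M,x)-uv).round(1) for K,M,uv in obs]
S=lambda p:(K,M,np.array((225+p[0]/4.2,135+p[1]/4.2)))
D=lambda p:(K2,M2,np.array((250+p[0]/4.2,165+p[1]/4.2)))
print(tri([S((395,103)),D((115,403)),(K3,M3,np.array((430,177)))]))
print(tri([S((395,103)),D((115,403))]))
print(tri([S((625,325)),D((110,108))]))
print(tri([S((229,462)),D((437,95))]))
print(tri([S((42,205)),D((492,388))]))
print(tri([S((570,368)),D((193,50))]))
print(tri([S((281,80)),D((217,430))]))
print(ray(K3,M3,(430,177),.073))
cv2.imwrite("pics/w3.png",f[:,:,::-1])
E
```

```text
[1.20048355 0.79081612 0.81685099]
[ 0.36782841 -0.88814913  1.04540967]
[ 0.43205246 -0.28376983  0.29320863] [ 0.49664984 -0.24324637  0.15073783]
(array([ 0.4349, -0.1916,  0.0695]), [array([-0.7,  0.1]), array([-0.4,  0.2]), array([2.3, 0.7])])
(array([ 0.4349, -0.1905,  0.0699]), [array([-0.5,  0.1]), array([-0.5, -0.2])])
(array([0.4825, 0.1013, 0.0683]), [array([-0.1,  0. ]), array([-0., -0.])])
(array([0.7475, 0.0576, 0.0685]), [array([-1. ,  0.2]), array([-0.7, -0.2])])
(array([ 0.698 , -0.2353,  0.0666]), [array([-0.4,  0. ]), array([-0.4, -0.1])])
(array([0.5581, 0.1321, 0.0905]), [array([-0.4,  0.2]), array([-0.3, -0.1])])
(array([ 0.4977, -0.2412,  0.0881]), [array([-0.3,  0.1]), array([-0.3, -0.1])])
[ 0.43527787 -0.19454402  0.073     ]
```

```bash
python3 -m inch '[[[0,0,0],[0,15,0],-1],[[0,0,0],[0,15,0],-1],[[0,0,0],[0,14,0],-1],[[0,0,0],[0,14,0],-1],[[0,0,0],[0,10,0],-1]]'
python3 - <<'E'
from plan import *
s=observe();print(s["joints"].round(2),s["tool_pos"],s["force"])
f,K,M=cam("side");cv2.imwrite("pics/s4.png",cv2.resize(f[200:330,220:400,::-1],None,fx=4,fy=4,interpolation=cv2.INTER_CUBIC))
f,K,M=cam("wrist");cv2.imwrite("pics/w4.png",f[:,:,::-1])
E
```

```text
clock: 3.72
tool_pos: [0.4963, -0.2428, 0.0808]
ee_rot: [0.34, 0.62, -0.62, -0.341]
force: [0.2, -0.5, -0.2]
gripper_width: 1.001
[ 0.96  0.4  -0.69  1.79  0.29  1.05  2.29] [ 0.4963094  -0.24277781  0.08084961] [ 0.2395504 -0.5367881 -0.2315274]
```

View pics/w4.png

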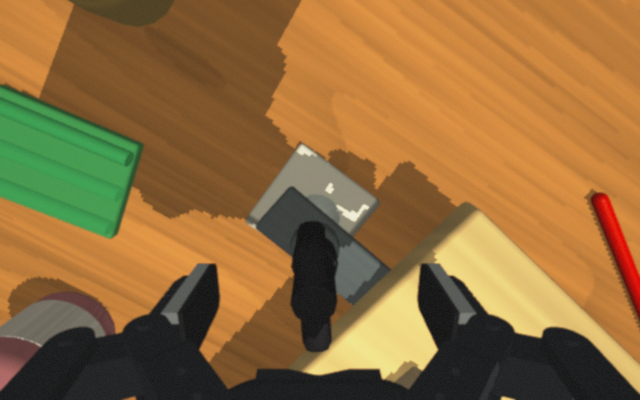

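View pics/s4.png

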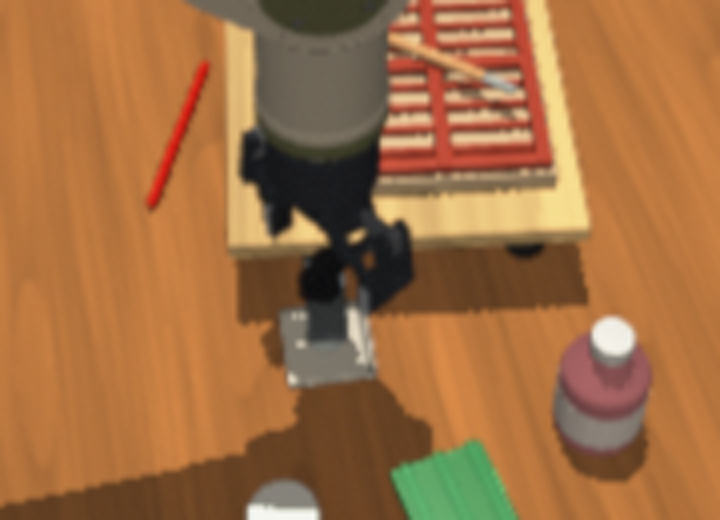

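```bash
python3 - <<'E'
from plan import *
f,K,M=cam("wrist");s=observe();p=s["tool_pos"];Rm=R.from_quat(s["ee_rot"])
def P(t,z): 
    q=p+Rm.apply([0,0,t]);q[2]=z;return proj(K,M,q).round(1)
for dz in(-.004,0,.004,.008):print(dz,"near bottom",P(.024+dz,.084),P(.024+dz,.081),"far top",P(-.024+dz,.108),P(-.024+dz,.111))
cv2.imwrite("pics/w4c.png",cv2.resize(f[200:370,240:400,::-1],None,fx=3.5,fy=3.5,interpolation=cv2.INTER_CUBIC))
E
```

```text
-0.004 near bottom [317.5 231.1] [317.5 228.6] far top [317.5 360.7] [317.4 366.2]
0 near bottom [317.6 222.6] [317.6 220.2] far top [317.5 352.8] [317.4 358.1]
0.004 near bottom [317.6 213.9] [317.6 211.7] far top [317.5 344.6] [317.5 349.9]
0.008 near bottom [317.6 205.1] [317.6 203. ] far top [317.5 336.4] [317.5 341.5]
```

View pics/w4c.png

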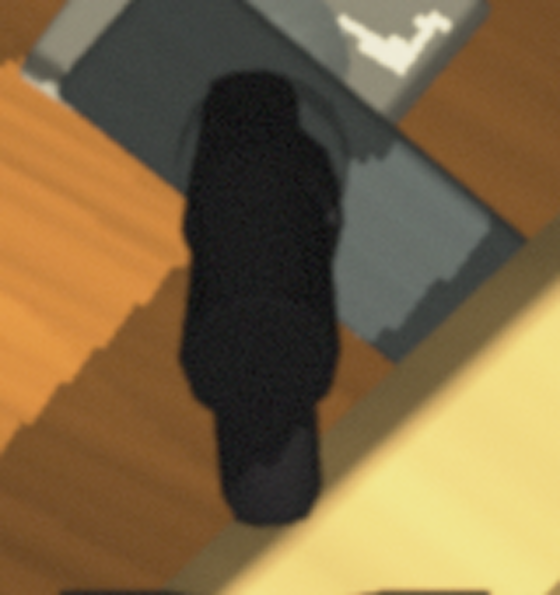

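```bash
python3 -m inch '[[[0,0,0],[-1,0,1],-1],[[0,0,0],[0,0,0],1],[[0,0,0],[0,0,0],1],[[0,0,0],[0,0,0],1],[[0,0,0],[0,0,0],1]]'
python3 - <<'E'
from plan import *
s=observe();print(s["joints"].round(2),s["tool_pos"],s["force"],s["wrist_torque"])
E
```

```text
clock: 4.5
tool_pos: [0.4964, -0.2444, 0.0822]
ee_rot: [-0.341, -0.62, 0.62, 0.341]
force: [1.5, -3.6, 1.9]
gripper_width: 0.146
[ 0.96  0.4  -0.69  1.79  0.29  1.06  2.3 ] [ 0.49638256 -0.24438429  0.08215235] [ 1.53550055 -3.5786739   1.91635268] [-0.89673746 -0.12451707  0.11495674]
```

```bash
python3 -m inch '[[[0,4,0],[-0.5,0,0],1],[[0,5,0],[0,0,0],1],[[0,5,0],[0,0,0],1],[[0,5,0],[0,0,0],1],[[0,5,0],[0,0,0],1]]'; python3 -m inch '[[[0,0,0],[0,0,0],1],[[0,0,0],[0,0,0],1],[[0,1,0],[0,0,0],1],[[0,0,0],[0,0,0],1],[[0,0,0],[0,0,0],1]]'
cat > st.py <<'E'
from h import *
s=observe();p=s["tool_pos"];m=R.from_quat(s["ee_rot"]).as_matrix()
print("yaw",np.degrees(np.arctan2(m[1,0],m[0,0])).round(2),"p",(p*1000).round(2),"F",s["force"].round(2),"T",s["wrist_torque"].round(2),"j7",s["joints"][6].round(2),"w",s["gripper_width"].round(3),"Ftool",(m.T@s["force"]).round(2),s["clock"])
E
python3 st.py
```

```text
clock: 5.12
tool_pos: [0.4965, -0.2447, 0.0822]
ee_rot: [-0.463, -0.535, 0.535, 0.463]
force: [-0.9, -0.5, 2.4]
gripper_width: 0.127
clock: 5.75
tool_pos: [0.4966, -0.2447, 0.082]
ee_rot: [0.467, 0.531, -0.531, -0.467]
force: [-0.8, 0.7, 2.7]
gripper_width: 0.132Traceback (most recent call last):
  File "st.py", line 3, in <module>
    print("yaw",np.degrees(np.arctan2(m[1,0],m[0,0])).round(2),"p",(p*1000).round(2),"F",s["force"].round(2),"T",s["wrist_torque"].round(2),"j7",s["joints"][6].round(2),"w",s["gripper_width"].round(3),"Ftool",(m.T@s["force"]).round(2),s["clock"])
                                                                                                                                                                             ^^^^^^^^^^^^^^^^^^^^^^^^
AttributeError: 'float' object has no attribute 'round'
```

```bash
sed -i 's/s\["gripper_width"\].round(3)/round(s["gripper_width"],3)/' st.py; python3 st.py; python3 -m inch '[[[0,3,0],[0,0,0],1],[[0,3,0],[0,0,0],1],[[0,3,0],[0,0,0],1],[[0,3,0],[0,0,0],1],[[0,0,0],[0,0,0],1]]'; python3 st.py;  python3 -m inch '[[[0,3,0],[0,0,0],1],[[0,3,0],[0,0,0],1],[[0,3,0],[0,0,0],1],[[0,3,0],[0,0,0],1],[[0,0,0],[0,0,0],1]]'; python3 st.py
```

```text
yaw 97.41 p [ 496.56 -244.72   82.03] F [-0.78  0.66  2.74] T [ 0.14  0.21 -0.03] j7 1.89 w 0.132 Ftool [ 0.75 -2.74  0.69] 5.75
clock: 6.38
tool_pos: [0.4965, -0.2448, 0.082]
ee_rot: [0.52, 0.48, -0.48, -0.52]
force: [-0.6, -0.3, 2.2]
gripper_width: 0.128
yaw 85.42 p [ 496.54 -244.82   82.03] F [-0.59 -0.33  2.21] T [ 0.07  0.19 -0.11] j7 1.69 w 0.128 Ftool [-0.37 -2.21  0.56] 6.375
clock: 7.0
tool_pos: [0.4966, -0.2449, 0.0822]
ee_rot: [0.567, 0.423, -0.423, -0.567]
force: [-2.3, -0.0, 4.2]
gripper_width: 0.131
yaw 73.47 p [ 496.61 -244.88   82.21] F [-2.28 -0.05  4.25] T [ 0.02  0.41 -0.08] j7 1.49 w 0.131 Ftool [-0.69 -4.25  2.17] 7.0
```

```bash
python3 -m inch '[[[0,2,0],[0,0,0],1],[[0,2,0],[0,0,0],1],[[0,0,0],[0,0,0],1],[[0,0,0],[0,0,0],1],[[0,0,0],[0,0,0],1]]'; python3 st.py;  python3 -m inch '[[[0,2,0],[0,0,0],1],[[0,2,0],[0,0,0],1],[[0,0,0],[0,0,0],1],[[0,0,0],[0,0,0],1],[[0,0,0],[0,0,0],1]]'; python3 st.py
```

```text
clock: 7.62
tool_pos: [0.4966, -0.2449, 0.0823]
ee_rot: [0.581, 0.403, -0.403, -0.581]
force: [-2.0, 0.5, 6.4]
gripper_width: 0.125
yaw 69.46 p [ 496.62 -244.89   82.33] F [-1.99  0.54  6.36] T [ 0.11  0.56 -0.07] j7 1.43 w 0.125 Ftool [-0.2  -6.36  2.05] 7.625
clock: 8.25
tool_pos: [0.4967, -0.2449, 0.0825]
ee_rot: [0.595, 0.382, -0.382, -0.595]
force: [-2.0, 1.0, 7.3]
gripper_width: 0.128
yaw 65.46 p [ 496.67 -244.92   82.47] F [-2.02  1.03  7.31] T [ 0.11  0.66 -0.06] j7 1.36 w 0.128 Ftool [ 0.1  -7.31  2.26] 8.25
```

```bash
python3 -m inch '[[[0,0,0],[0,-0.4,0],1],[[0,0,0],[0,-0.4,0],1],[[0,0,0],[0,0,0],1],[[0,0,0],[0,0,0],1],[[0,0,0],[0,0,0],1]]'; python3 st.py;  python3 -m inch '[[[0,3,0],[0,-0.13,0],1],[[0,3,0],[0,-0.13,0],1],[[0,3,0],[0,-0.13,0],1],[[0,0,0],[0,0,0],1],[[0,0,0],[0,0,0],1]]'; python3 st.py
```

```text
clock: 8.88
tool_pos: [0.4966, -0.2448, 0.0827]
ee_rot: [0.595, 0.382, -0.382, -0.595]
force: [0.7, -0.8, 0.2]
gripper_width: 0.129
yaw 65.4 p [ 496.55 -244.78   82.72] F [ 0.71 -0.76  0.2 ] T [-0.18 -0.09 -0.02] j7 1.36 w 0.129 Ftool [-0.4  -0.2  -0.97] 8.875
clock: 9.5
tool_pos: [0.4966, -0.2447, 0.0831]
ee_rot: [0.623, 0.334, -0.334, -0.623]
force: [1.0, -0.9, -1.0]
gripper_width: 0.134
yaw 56.46 p [ 496.56 -244.74   83.09] F [ 1.03 -0.91 -1.02] T [-0.33 -0.22  0.  ] j7 1.21 w 0.134 Ftool [-0.19  1.02 -1.36] 9.5
```

```bash
python3 -m inch '[[[0,3,0],[0,-0.07,0],1],[[0,3,0],[0,-0.07,0],1],[[0,3,0],[0,-0.07,0],1],[[0,3,0],[0,-0.08,0],1],[[0,0,0],[0,0,0],1]]'; python3 st.py;  python3 -m inch '[[[0,3,0],[0,-0.1,0],1],[[0,3,0],[0,-0.1,0],1],[[0,3,0],[0,-0.1,0],1],[[0,3,0],[0,-0.1,0],1],[[0,0,0],[0,0,0],1]]'; python3 st.py
```

```text
clock: 10.12
tool_pos: [0.4966, -0.2447, 0.0835]
ee_rot: [0.655, 0.267, -0.267, -0.655]
force: [0.5, -0.9, -0.2]
gripper_width: 0.13
yaw 44.45 p [ 496.58 -244.72   83.55] F [ 0.53 -0.92 -0.19] T [-0.32 -0.09 -0.08] j7 1.01 w 0.13 Ftool [-0.27  0.19 -1.03] 10.125
clock: 10.75
tool_pos: [0.4966, -0.2446, 0.084]
ee_rot: [0.679, 0.198, -0.198, -0.679]
force: [-0.3, -0.5, 0.2]
gripper_width: 0.129
yaw 32.5 p [ 496.62 -244.63   84.  ] F [-0.27 -0.53  0.16] T [-0.23  0.02 -0.03] j7 0.82 w 0.129 Ftool [-0.51 -0.16 -0.31] 10.75
```

```bash
python3 -m inch '[[[0,3,0],[0,-0.1,0],1],[[0,0,0],[0,0,0],1],[[0,0,0],[0,0,0],-1],[[0,0,0],[0,0,0],-1],[[0,0,0],[0,0,0],-1]]'; python3 st.py;  python3 -m inch '[[[0,0,0],[0,-10,0],-1],[[0,0,0],[0,-15,0],-1],[[0,0,0],[0,-20,0],-1],[[0,0,0],[0,-20,0],-1],[[0,0,0],[0,-20,0],-1]]'; python3 - <<'E'
from plan import *
f,K,M=cam("side");cv2.imwrite("pics/s5.png",cv2.resize(f[165:335,220:400,::-1],None,fx=3.5,fy=3.5,interpolation=cv2.INTER_CUBIC))
s=observe();print(s["joints"].round(2),s["force"])
plan([.543,.134,.20],80,15)
E
```

```text
clock: 11.38
tool_pos: [0.4965, -0.2447, 0.0839]
ee_rot: [-0.684, -0.18, 0.18, 0.684]
force: [0.1, 0.1, -0.0]
gripper_width: 0.768
yaw 29.43 p [ 496.49 -244.67   83.95] F [ 0.1   0.08 -0.04] T [-0.03 -0.02  0.06] j7 0.77 w 0.768 Ftool [0.13 0.04 0.02] 11.375
clock: 12.0
tool_pos: [0.4968, -0.2448, 0.171]
ee_rot: [0.684, 0.18, -0.179, -0.684]
force: [-0.3, -0.5, 0.8]
gripper_width: 0.998
[ 0.76  0.25 -0.44  1.71  0.11  1.2   0.8 ] [0.98420366 0.02945677 3.39023174]
[[[0.0,-3.4,0.0],[15.0,-1.8,20.5],-1],[[0.0,-3.4,0.0],[16.2,-1.8,19.6],-1],[[0.0,-3.4,0.0],[17.4,-1.8,18.6],-1],[[0.0,-3.4,0.0],[18.4,-1.8,17.6],-1],[[0.0,-3.4,0.0],[19.4,-1.8,16.4],-1]]
[[[0.0,-3.4,-0.0],[20.4,-1.8,15.3],-1],[[0.0,-3.4,-0.0],[21.3,-1.8,14.0],-1],[[0.0,-3.3,-0.0],[22.0,-1.8,12.7],-1],[[0.0,-3.4,-0.0],[22.8,-1.8,11.4],-1],[[0.0,-3.3,-0.0],[23.4,-1.8,10.1],-1]]
[[[0.1,-3.4,-0.0],[23.9,-1.8,8.7],-1],[[0.0,-3.3,-0.0],[24.4,-1.8,7.3],-1],[[0.1,-3.4,-0.0],[24.8,-1.8,5.9],-1],[[0.0,-3.3,-0.0],[25.1,-1.8,4.4],-1],[[0.1,-3.4,-0.0],[25.2,-1.7,2.9],-1]]
end [0.543 0.134 0.2  ] left [-0.  0. -0.]
```

View pics/s5.png

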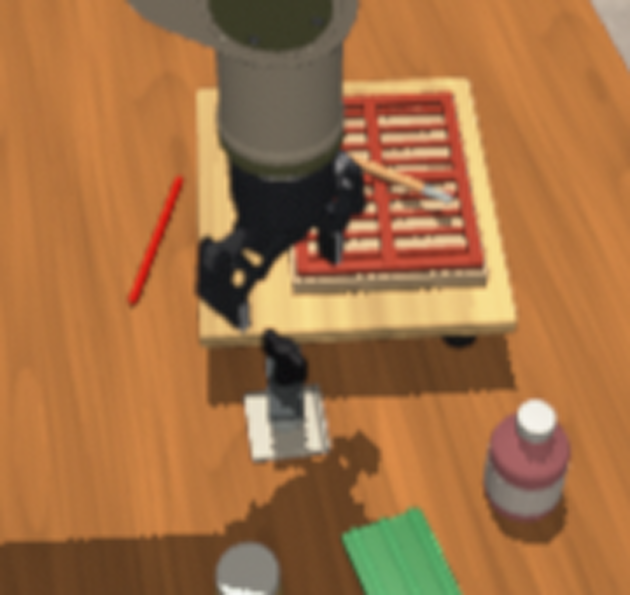

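```bash
python3 - <<'E'
from plan import *
plan([.54,.130,.23],80,10)
E
```

```text
[[[0.0,-5.1,0.0],[22.1,-5.7,30.6],-1],[[0.0,-5.1,0.0],[24.7,-5.7,28.5],-1],[[0.0,-5.0,0.0],[27.2,-5.7,26.2],-1],[[0.0,-5.1,-0.0],[29.3,-5.7,23.7],-1],[[0.0,-5.0,-0.0],[31.3,-5.7,21.0],-1]]
[[[0.1,-5.1,-0.0],[33.1,-5.7,18.2],-1],[[0.0,-5.0,-0.0],[34.6,-5.7,15.2],-1],[[0.1,-5.1,-0.0],[35.7,-5.7,12.2],-1],[[0.0,-5.0,-0.0],[36.7,-5.6,9.0],-1],[[0.1,-5.1,-0.0],[37.4,-5.6,5.7],-1]]
end [0.54 0.13 0.23] left [-0.  0. -0.]
```

```bash
python3 -m inch '[[[0,-5.1,0],[22.1,-5.7,30.6],-1],[[0,-5.1,0],[24.7,-5.7,28.5],-1],[[0,-5,0],[27.2,-5.7,26.2],-1],[[0,-5.1,0],[29.3,-5.7,23.7],-1],[[0,-5,0],[31.3,-5.7,21],-1]]'; python3 -m inch '[[[0,-5.1,0],[33.1,-5.7,18.2],-1],[[0,-5,0],[34.6,-5.7,15.2],-1],[[0,-5.1,0],[35.7,-5.7,12.2],-1],[[0,-5,0],[36.7,-5.6,9],-1],[[0,-5.1,0],[37.4,-5.6,5.7],-1]]'; python3 -m inch '[[[0,0,0],[0,0,0],-1],[[0,0,0],[0,0,0],-1],[[0,0,0],[0,0,0],-1],[[0,0,0],[0,0,0],-1],[[0,0,0],[0,0,0],-1]]'
python3 - <<'E'
from plan import *
s=observe();print(s["joints"].round(2),s["force"])
f,K,M=cam("wrist");cv2.imwrite("pics/w6.png",f[:,:,::-1])
cv2.imwrite("pics/w6c.png",cv2.resize(f[130:270,240:400,::-1],None,fx=4,fy=4,interpolation=cv2.INTER_CUBIC))
E
```

```text
clock: 12.68
tool_pos: [0.5178, -0.0543, 0.1979]
ee_rot: [0.627, 0.327, -0.327, -0.627]
force: [0.6, 0.5, 0.1]
gripper_width: 1.001
clock: 13.3
tool_pos: [0.5383, 0.1333, 0.2262]
ee_rot: [0.54, 0.456, -0.456, -0.54]
force: [0.0, 0.0, -0.8]
gripper_width: 1.003
clock: 13.92
tool_pos: [0.5389, 0.1299, 0.2258]
ee_rot: [0.542, 0.454, -0.454, -0.542]
force: [0.2, 0.1, 1.0]
gripper_width: 1.001
[ 0.35  0.27 -0.78  1.63  0.19  1.33  0.93] [0.21833091 0.06515912 0.98373895]
```

View pics/w6.png

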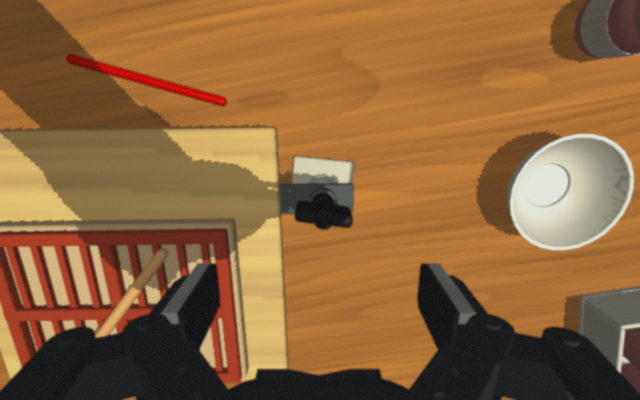

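View pics/w6c.png

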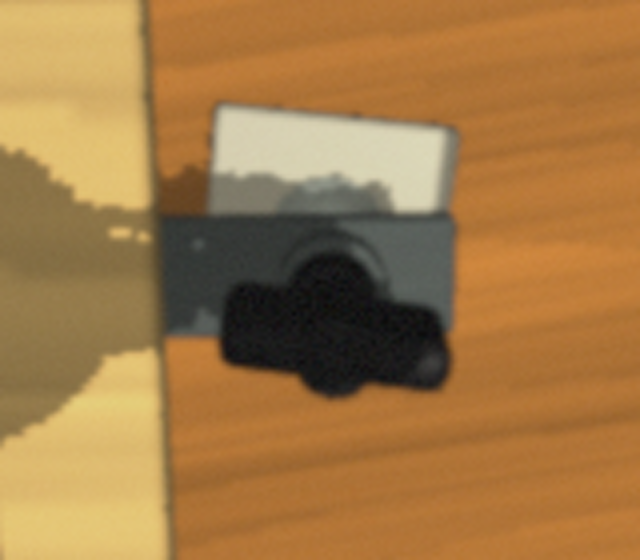

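```bash
python3 - <<'E'
from plan import *
f,K,M=cam("wrist")
for z in (.096,.105):
  a=ray(K,M,(240+240/4,130+322/4),z);b=ray(K,M,(240+430/4,130+346/4),z);print(a,b,(a+b)/2,np.degrees(np.arctan2(*(b-a)[1::-1])),np.linalg.norm(b-a))
plan([.5575,.1305,.15],163,10)
E
```

```text
[0.55146914 0.11180532 0.096     ] [0.56370373 0.15043978 0.096     ] [0.55758644 0.13112255 0.096     ] 72.42827818942423 0.04052537605496481
[0.54858873 0.11282865 0.105     ] [0.56041956 0.15018813 0.105     ] [0.55450414 0.13150839 0.105     ] 72.42827818942428 0.0391880094018528
[[[-0.0,-8.3,-0.0],[0.4,7.6,-1.8],-1],[[-0.0,-8.3,-0.0],[0.1,7.6,-1.9],-1],[[-0.0,-8.3,-0.0],[-0.2,7.6,-1.9],-1],[[-0.0,-8.3,-0.0],[-0.4,7.6,-1.8],-1],[[-0.0,-8.3,-0.0],[-0.7,7.6,-1.7],-1]]
[[[-0.0,-8.3,-0.0],[-0.9,7.6,-1.6],-1],[[-0.0,-8.3,-0.0],[-1.2,7.5,-1.5],-1],[[-0.0,-8.3,-0.0],[-1.4,7.6,-1.3],-1],[[-0.0,-8.3,-0.0],[-1.5,7.5,-1.0],-1],[[-0.0,-8.3,-0.0],[-1.6,7.6,-0.8],-1]]
end [0.5575 0.1305 0.15  ] left [-0. -0. -0.]
```

```bash
python3 -m inch '[[[0,-8.3,0],[0.4,7.6,-1.8],-1],[[0,-8.3,0],[0.1,7.6,-1.9],-1],[[0,-8.3,0],[-0.2,7.6,-1.9],-1],[[0,-8.3,0],[-0.4,7.6,-1.8],-1],[[0,-8.3,0],[-0.7,7.6,-1.7],-1]]'; python3 -m inch '[[[0,-8.3,0],[-0.9,7.6,-1.6],-1],[[0,-8.3,0],[-1.2,7.6,-1.5],-1],[[0,-8.3,0],[-1.4,7.6,-1.3],-1],[[0,-8.3,0],[-1.5,7.6,-1],-1],[[0,-8.3,0],[-1.6,7.6,-0.8],-1]]'
python3 - <<'E'
from plan import *
plan([.5575,.1305,.105],163,5)
E
python3 st.py
```

```text
clock: 14.65
tool_pos: [0.5482, 0.1305, 0.1875]
ee_rot: [-0.344, -0.618, 0.618, 0.344]
force: [0.4, -0.7, 1.5]
gripper_width: 0.999
clock: 15.28
tool_pos: [0.5575, 0.1307, 0.1495]
ee_rot: [-0.103, -0.7, 0.7, 0.103]
force: [-0.3, -0.7, -0.4]
gripper_width: 0.998
[[[-0.0,0.0,-0.0],[0.0,8.9,0.0],-1],[[-0.0,0.1,-0.0],[0.0,8.9,0.0],-1],[[-0.0,0.0,-0.0],[0.0,8.9,0.1],-1],[[-0.0,0.1,-0.0],[0.0,8.9,0.0],-1],[[-0.0,0.0,-0.0],[0.0,8.9,0.1],-1]]
end [0.5575 0.1305 0.105 ] left [-0.  0. -0.]
yaw 163.25 p [557.55 130.66 149.53] F [-0.34 -0.69 -0.4 ] T [-0.04 -0.03 -0.02] j7 2.26 w 0.998 Ftool [0.13 0.4  0.76] 15.275
```

```bash
python3 -m inch '[[[0,0,0],[0,10,0],-1],[[0,0,0],[0,10,0],-1],[[0,0,0],[0,10,0],-1],[[0,0,0],[0,5,0],-1],[[0,0,0],[0,0,0],-1]]'
python3 - <<'E'
from plan import *
f,K,M=cam("wrist");s=observe();p=s["tool_pos"];Rm=R.from_quat(s["ee_rot"]);print(p)
def P(t,z): 
    q=p+Rm.apply([0,0,t]);q[2]=z;return proj(K,M,q).round(1)
for dz in(-.004,0,.004):print(dz,"near bottom",P(.024+dz,.084),"far top",P(-.024+dz,.108),P(-.024+dz,.111))
cv2.imwrite("pics/w7c.png",cv2.resize(f[180:370,200:440,::-1],None,fx=3,fy=3,interpolation=cv2.INTER_CUBIC))
E
```

```text
clock: 15.9
tool_pos: [0.5572, 0.1309, 0.1145]
ee_rot: [-0.104, -0.699, 0.699, 0.105]
force: [0.7, 1.7, -0.5]
gripper_width: 1.0
[0.5574491  0.13091581 0.11484411]
-0.004 near bottom [317.3 207.1] far top [317.1 311.5] [317.1 315.1]
0 near bottom [317.3 199.9] far top [317.1 304.6] [317.1 308.1]
0.004 near bottom [317.3 192.7] far top [317.1 297.7] [317.1 301.1]
```

View pics/w7c.png

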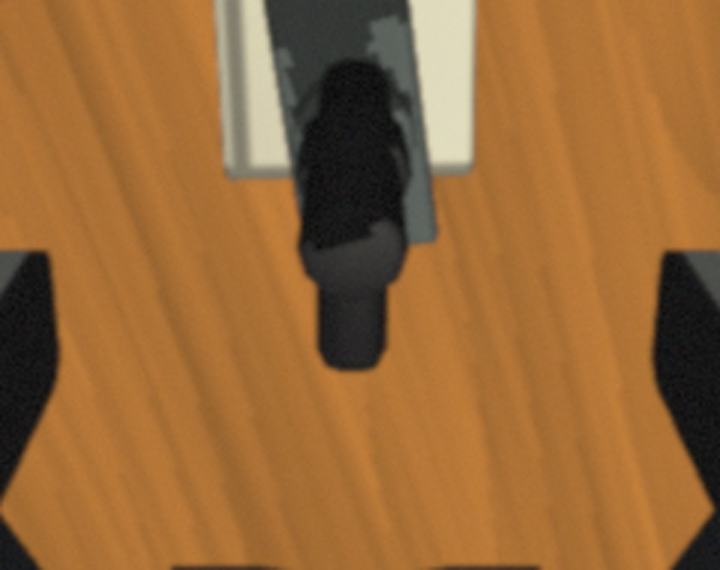

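```bash
python3 -m inch '[[[0,0,0],[0,11,0],-1],[[0,0,0],[0,11,0],-1],[[0,0,0],[0,11,0],-1],[[0,0,0],[0,0,0],-1],[[0,0,0],[0,0,0],-1]]'; python3 st.py;  python3 -m inch '[[[0,0,0],[0,0,0],1],[[0,0,0],[0,0,0],1],[[0,0,0],[0,0,0],1],[[0,0,0],[0,0,0],1],[[0,0,0],[0,0,0],1]]'; python3 st.py
```

```text
clock: 16.58
tool_pos: [0.5575, 0.131, 0.0819]
ee_rot: [0.105, 0.699, -0.699, -0.104]
force: [0.3, 0.5, 0.0]
gripper_width: 1.0
yaw 163.0 p [557.51 130.99  81.91] F [0.31 0.49 0.03] T [ 0.02 -0.03 -0.01] j7 2.2 w 1.0 Ftool [-0.15 -0.03 -0.55] 16.575
clock: 17.2
tool_pos: [0.5576, 0.1308, 0.0819]
ee_rot: [0.105, 0.699, -0.699, -0.104]
force: [1.4, -0.1, 0.8]
gripper_width: 0.129
yaw 162.98 p [557.6  130.81  81.91] F [ 1.39 -0.05  0.8 ] T [-0.   -0.08 -0.07] j7 2.2 w 0.129 Ftool [-1.34 -0.8  -0.36] 17.2
```

```bash
python3 -m inch '[[[0,5,0],[0,0,0],1],[[0,5,0],[0,0,0],1],[[0,5,0],[0,0,0],1],[[0,5,0],[0,0,0],1],[[0,0,0],[0,0,0],1]]'; python3 st.py;  python3 -m inch '[[[0,3,0],[0,0,0],1],[[0,3,0],[0,0,0],1],[[0,3,0],[0,0,0],1],[[0,3,0],[0,0,0],1],[[0,0,0],[0,0,0],1]]'; python3 st.py
```

```text
clock: 17.82
tool_pos: [0.5576, 0.1308, 0.0819]
ee_rot: [-0.224, -0.671, 0.671, 0.224]
force: [0.4, -0.2, 0.5]
gripper_width: 0.129
yaw 143.02 p [557.59 130.81  81.91] F [ 0.43 -0.23  0.51] T [-0.05 -0.16 -0.07] j7 1.89 w 0.129 Ftool [-0.48 -0.51 -0.07] 17.825
clock: 18.45
tool_pos: [0.5577, 0.1308, 0.0821]
ee_rot: [0.293, 0.644, -0.644, -0.292]
force: [-0.5, -1.0, 4.1]
gripper_width: 0.127
yaw 131.11 p [557.67 130.82  82.07] F [-0.47 -1.03  4.07] T [-0.22 -0.06 -0.07] j7 1.69 w 0.127 Ftool [-0.47 -4.07  1.03] 18.45
```

```bash
python3 -m inch '[[[0,3,0],[0,0,0],1],[[0,3,0],[0,0,0],1],[[0,3,0],[0,0,0],1],[[0,3,0],[0,0,0],1],[[0,0,0],[0,0,0],1]]'; python3 st.py
```

```text
clock: 19.08
tool_pos: [0.5577, 0.1307, 0.0824]
ee_rot: [-0.359, -0.61, 0.61, 0.358]
force: [-1.8, -2.5, 9.3]
gripper_width: 0.128
yaw 119.1 p [557.73 130.72  82.41] F [-1.8  -2.53  9.27] T [-0.36  0.3  -0.13] j7 1.5 w 0.128 Ftool [-1.34 -9.27  2.8 ] 19.075
```

```bash
python3 -m inch '[[[0,0,0],[0,-0.35,0],1],[[0,0,0],[0,-0.35,0],1],[[0,3,0],[0,-0.14,0],1],[[0,3,0],[0,-0.14,0],1],[[0,0,0],[0,0,0],1]]'; python3 st.py;  python3 -m inch '[[[0,3,0],[0,-0.14,0],1],[[0,3,0],[0,-0.14,0],1],[[0,0,0],[0,0,0],1],[[0,0,0],[0,0,0],1],[[0,0,0],[0,0,0],1]]'; python3 st.py
```

```text
clock: 19.7
tool_pos: [0.5577, 0.1307, 0.0828]
ee_rot: [0.39, 0.59, -0.59, -0.39]
force: [1.5, -1.9, 2.3]
gripper_width: 0.126
yaw 113.05 p [557.68 130.67  82.79] F [ 1.54 -1.9   2.29] T [-0.3  -0.39 -0.08] j7 1.41 w 0.126 Ftool [-2.36 -2.28 -0.68] 19.7
clock: 20.32
tool_pos: [0.5577, 0.1306, 0.0831]
ee_rot: [0.421, 0.569, -0.569, -0.42]
force: [2.9, -1.8, 1.0]
gripper_width: 0.135
yaw 107.05 p [557.7  130.64  83.07] F [ 2.88 -1.77  0.96] T [-0.51 -0.8   0.11] j7 1.31 w 0.135 Ftool [-2.54 -0.95 -2.23] 20.325
```

```bash
python3 -m inch '[[[0,3,0],[0.1,-0.14,0.1],1],[[0,3,0],[0.1,-0.12,0.1],1],[[0,3,0],[0,-0.12,0],1],[[0,2,0],[0,-0.1,0],1],[[0,0,0],[0,0,0],1]]'; python3 st.py;  python3 -m inch '[[[0,0,0],[0,0,0],1],[[0,0,0],[0,0,0],1],[[0,0,0],[0,0,0],-1],[[0,0,0],[0,0,0],-1],[[0,0,0],[0,0,0],-1]]'; python3 st.py
```

```text
clock: 20.95
tool_pos: [0.5577, 0.1306, 0.0835]
ee_rot: [0.474, 0.526, -0.525, -0.473]
force: [4.7, -3.1, 0.1]
gripper_width: 0.127
yaw 95.98 p [557.65 130.57  83.5 ] F [ 4.67 -3.14  0.14] T [-0.51 -0.98 -0.1 ] j7 1.13 w 0.127 Ftool [-3.61 -0.13 -4.32] 20.95
clock: 21.58
tool_pos: [0.5568, 0.1313, 0.0833]
ee_rot: [-0.473, -0.525, 0.526, 0.473]
force: [-1.0, -0.2, -0.4]
gripper_width: 0.765
yaw 96.03 p [556.75 131.27  83.31] F [-1.02 -0.17 -0.44] T [ 0.03  0.03 -0.02] j7 1.13 w 0.765 Ftool [-0.07  0.44  1.03] 21.575
```

```bash
python3 -m inch '[[[0,0,0],[0,0,0],1],[[0,0,0],[0,0,0],1],[[0,0,0],[0,0,0],1],[[0,0,0],[0,0,0],1],[[0,0,0],[0,0,0],1]]'; python3 st.py; for i in 1 ; do python3 -m inch '[[[0,0,0],[0,-0.2,0],1],[[0,0,0],[0,0,0],1],[[0,0,0],[0,0,0],1],[[0,0,0],[0,0,0],1],[[0,0,0],[0,0,0],1]]' >/dev/null; python3 st.py;python3 -m inch '[[[0,0,0],[0,-0.2,0],1],[[0,0,0],[0,0,0],1],[[0,0,0],[0,0,0],1],[[0,0,0],[0,0,0],1],[[0,0,0],[0,0,0],1]]' >/dev/null; python3 st.py; python3 -m inch '[[[0,0,0],[0,-0.2,0],1],[[0,0,0],[0,0,0],1],[[0,0,0],[0,0,0],1],[[0,0,0],[0,0,0],1],[[0,0,0],[0,0,0],1]]' >/dev/null; python3 st.py; python3 -m inch '[[[0,0,0],[0,-0.2,0],1],[[0,0,0],[0,0,0],1],[[0,0,0],[0,0,0],1],[[0,0,0],[0,0,0],1],[[0,0,0],[0,0,0],1]]' >/dev/null; python3 st.py; done
```

```text
clock: 22.2
tool_pos: [0.5573, 0.1306, 0.0837]
ee_rot: [-0.473, -0.525, 0.526, 0.473]
force: [-2.4, -2.5, 3.4]
gripper_width: 0.131
yaw 95.97 p [557.26 130.55  83.66] F [-2.35 -2.51  3.36] T [-0.49  0.24 -0.04] j7 1.13 w 0.131 Ftool [-2.25 -3.36  2.6 ] 22.2
yaw 95.98 p [557.22 130.58  83.66] F [-1.03 -4.91  2.98] T [-1.02  0.09 -0.03] j7 1.13 w 0.125 Ftool [-4.77 -2.97  1.53] 22.825
yaw 95.98 p [557.21 130.64  83.71] F [ 0.26 -5.83  0.89] T [-1.05  0.02 -0.05] j7 1.13 w 0.127 Ftool [-5.83 -0.89  0.35] 23.45
yaw 95.98 p [557.16 130.61  83.75] F [ 1.47 -4.65 -1.66] T [-1.   -0.25  0.01] j7 1.13 w 0.126 Ftool [-4.77  1.66 -0.98] 24.075
yaw 95.98 p [557.11 130.63  83.78] F [ 1.36 -5.07 -3.98] T [-0.94 -0.42 -0.05] j7 1.13 w 0.128 Ftool [-5.18  3.98 -0.83] 24.7
```

```bash
python3 -m inch '[[[0,0,0],[0,-0.2,0],1],[[0,0,0],[0,0,0],1],[[0,0,0],[0,0,0],1],[[0,0,0],[0,0,0],1],[[0,0,0],[0,0,0],1]]' >/dev/null; python3 st.py;python3 -m inch '[[[0,0,0],[0,-0.2,0],1],[[0,0,0],[0,0,0],1],[[0,0,0],[0,0,0],1],[[0,0,0],[0,0,0],1],[[0,0,0],[0,0,0],1]]' >/dev/null; python3 st.py
```

```text
yaw 95.98 p [557.12 130.62  83.84] F [ 3.48 -4.54 -5.56] T [-0.93 -0.54 -0.04] j7 1.13 w 0.128 Ftool [-4.88  5.56 -2.99] 25.325
yaw 95.99 p [557.1  130.62  83.88] F [ 3.56 -3.87 -7.16] T [-0.85 -0.75 -0.04] j7 1.13 w 0.131 Ftool [-4.22  7.16 -3.14] 25.95
```

```bash
python3 -m inch '[[[0,0,0],[0,0.5,0],1],[[0,0,0],[0.3,0.2,0],1],[[0,0,0],[0.2,0,0],1],[[0,0,0],[0,0,0],-1],[[0,0,0],[0,0,0],-1]]'; python3 st.py; python3 -m inch '[[[0,0,0],[0,0,0],-1],[[0,0,0],[0,-10,0],-1],[[0,0,0],[0,-15,0],-1],[[0,0,0],[0,-20,0],-1],[[0,0,0],[0,-20,0],-1]]'; python3 - <<'E'
from plan import *
plan([.4966,-.2440,.17],30,10)
E
```

```text
clock: 26.58
tool_pos: [0.557, 0.1327, 0.0842]
ee_rot: [0.473, 0.526, -0.525, -0.473]
force: [0.6, -0.7, -0.5]
gripper_width: 0.547
yaw 96.06 p [557.   132.67  84.16] F [ 0.59 -0.65 -0.45] T [ 0.   -0.02  0.01] j7 1.13 w 0.547 Ftool [-0.71  0.45 -0.51] 26.575
clock: 27.2
tool_pos: [0.5574, 0.1316, 0.151]
ee_rot: [0.473, 0.526, -0.525, -0.473]
force: [0.3, -0.0, -0.3]
gripper_width: 1.001
[[[0.0,6.6,0.0],[-36.7,-1.9,10.0],-1],[[0.0,6.6,0.0],[-37.6,-1.9,5.7],-1],[[0.0,6.6,0.0],[-38.0,-1.9,1.3],-1],[[0.0,6.6,0.0],[-37.9,-1.9,-3.1],-1],[[0.0,6.6,0.0],[-37.3,-1.9,-7.4],-1]]
[[[0.0,6.6,0.0],[-36.2,-1.9,-11.6],-1],[[0.0,6.6,0.0],[-34.7,-1.9,-15.7],-1],[[0.0,6.6,0.0],[-32.6,-1.9,-19.6],-1],[[0.0,6.6,0.0],[-30.2,-1.9,-23.3],-1],[[0.0,6.6,0.1],[-27.3,-2.0,-26.6],-1]]
end [ 0.4966 -0.244   0.17  ] left [ 0. -0. -0.]
```

```bash
python3 -m inch '[[[0,6.6,0],[-36.7,-8,10],-1],[[0,6.6,0],[-37.6,-6,5.7],-1],[[0,6.6,0],[-38,-4,1.3],-1],[[0,6.6,0],[-37.9,-2,-3.1],-1],[[0,6.6,0],[-37.3,0,-7.4],-1]]'; python3 -m inch '[[[0,6.6,0],[-36.2,0,-11.6],-1],[[0,6.6,0],[-34.7,0,-15.7],-1],[[0,6.6,0],[-32.6,0,-19.6],-1],[[0,6.6,0],[-30.2,0,-23.3],-1],[[0,6.6,0],[-27.3,0,-26.6],-1]]';  python3 -m inch '[[[0,0,0],[0,10,0],-1],[[0,0,0],[0,10,0],-1],[[0,0,0],[0,10,0],-1],[[0,0,0],[0,0,0],-1],[[0,0,0],[0,0,0],-1]]'
python3 - <<'E'
from plan import *
plan([.4966,-.2445,.084],29.4,5)
f,K,M=cam("wrist")
cv2.imwrite("pics/w8.png",f[:,:,::-1])
E
```

```text
clock: 27.82
tool_pos: [0.5269, -0.0574, 0.1706]
ee_rot: [0.604, 0.369, -0.368, -0.603]
force: [0.7, 0.4, -1.4]
gripper_width: 0.996
clock: 28.45
tool_pos: [0.4964, -0.2454, 0.1705]
ee_rot: [0.684, 0.182, -0.181, -0.683]
force: [0.9, 0.1, -0.3]
gripper_width: 1.003
clock: 29.08
tool_pos: [0.4966, -0.2438, 0.1393]
ee_rot: [0.683, 0.183, -0.183, -0.683]
force: [0.4, 0.6, 0.6]
gripper_width: 1.001
[[[0.0,0.1,0.0],[-0.1,11.1,-0.1],-1],[[0.0,0.1,0.0],[-0.1,11.0,-0.1],-1],[[0.0,0.1,0.0],[-0.1,11.1,-0.1],-1],[[0.0,0.2,0.0],[-0.0,11.0,-0.2],-1],[[0.0,0.1,0.0],[-0.1,11.1,-0.1],-1]]
end [ 0.4966 -0.2445  0.084 ] left [0. 0. 0.]
```

View pics/w8.png

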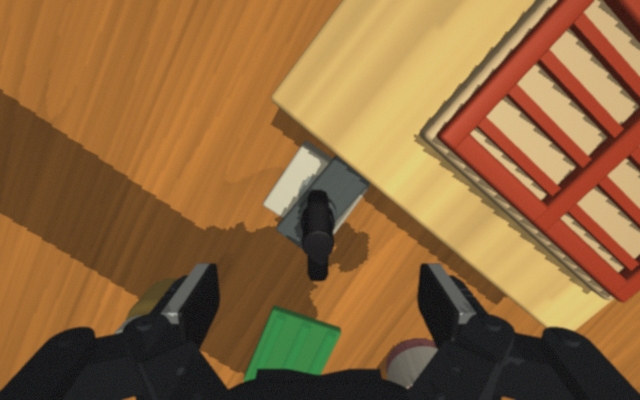

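```bash
python3 -m inch '[[[0,0.1,0],[-0.1,11,-0.1],-1],[[0,0.1,0],[-0.1,11,-0.1],-1],[[0,0.1,0],[-0.1,11,-0.1],-1],[[0,0.1,0],[0,11,-0.2],-1],[[0,0.1,0],[0,11,0],-1]]'; python3 st.py; python3 -m inch '[[[0,0,0],[0,0,0],1],[[0,0,0],[0,0,0],1],[[0,0,0],[0,0,0],1],[[0,0,0],[0,0,0],1],[[0,0,0],[0,0,0],1]]'; python3 st.py; python3 -m inch '[[[0,0,0],[0,-0.3,0],1],[[0,0,0],[0,0,0],1],[[0,0,0],[0,0,0],1],[[0,0,0],[0,0,0],1],[[0,0,0],[0,0,0],1]]' >/dev/null; python3 st.py;python3 -m inch '[[[0,0,0],[0,-0.3,0],1],[[0,0,0],[0,0,0],1],[[0,0,0],[0,0,0],1],[[0,0,0],[0,0,0],1],[[0,0,0],[0,0,0],1]]' >/dev/null; python3 st.py
```

```text
clock: 29.75
tool_pos: [0.4962, -0.2447, 0.0831]
ee_rot: [-0.684, -0.18, 0.18, 0.684]
force: [1.2, -0.3, 0.7]
gripper_width: 1.001
yaw 29.49 p [ 496.22 -244.74   83.12] F [ 1.18 -0.33  0.73] T [-0.03 -0.01  0.07] j7 0.78 w 1.001 Ftool [ 0.87 -0.73 -0.87] 29.75
clock: 30.38
tool_pos: [0.4967, -0.2448, 0.0845]
ee_rot: [0.684, 0.18, -0.18, -0.684]
force: [0.8, 0.3, 4.3]
gripper_width: 0.128
yaw 29.51 p [ 496.69 -244.77   84.52] F [0.81 0.34 4.25] T [0.09 0.22 0.12] j7 0.78 w 0.128 Ftool [ 0.88 -4.25 -0.11] 30.375
yaw 29.5 p [ 496.59 -244.75   84.49] F [2.65 1.02 2.14] T [ 0.09 -0.35  0.13] j7 0.78 w 0.128 Ftool [ 2.81 -2.14 -0.42] 31.0
yaw 29.5 p [ 496.51 -244.72   84.59] F [ 5.19  0.59 -1.45] T [-0.13 -1.07  0.08] j7 0.78 w 0.128 Ftool [ 4.81  1.45 -2.04] 31.625
```

```bash
python3 -m inch '[[[0,0,0],[0,-0.2,0],1],[[0,0,0],[0,0,0],1],[[0,0,0],[0,0,0],1],[[0,0,0],[0,0,0],1],[[0,0,0],[0,0,0],1]]' >/dev/null; python3 st.py;python3 -m inch '[[[0,0,0],[0,-0.2,0],1],[[0,0,0],[0,0,0],1],[[0,0,0],[0,0,0],1],[[0,0,0],[0,0,0],1],[[0,0,0],[0,0,0],1]]' >/dev/null; python3 st.py; python3 -m inch '[[[0,0,0],[0,-0.2,0],1],[[0,0,0],[0,0,0],1],[[0,0,0],[0,0,0],1],[[0,0,0],[0,0,0],1],[[0,0,0],[0,0,0],1]]' >/dev/null; python3 st.py
```

```text
yaw 29.5 p [ 496.48 -244.75   84.65] F [ 6.49  0.36 -2.96] T [-0.14 -1.2   0.1 ] j7 0.78 w 0.129 Ftool [ 5.83  2.97 -2.88] 32.25
yaw 29.5 p [ 496.44 -244.69   84.67] F [ 6.93 -0.04 -4.64] T [-0.21 -1.36  0.12] j7 0.78 w 0.125 Ftool [ 6.01  4.64 -3.44] 32.875
yaw 29.5 p [ 496.38 -244.66   84.71] F [ 7.74 -0.3  -5.91] T [-0.27 -1.42  0.12] j7 0.78 w 0.126 Ftool [ 6.59  5.91 -4.08] 33.5
```

```bash
python3 -m inch '[[[0,0,0],[0.5,0,-0.4],1],[[0,0,0],[0,0,0],1],[[0,0,0],[0,0,0],1],[[0,0,0],[0,0,0],1],[[0,0,0],[0,0,0],1]]' >/dev/null; python3 st.py;python3 -m inch '[[[0,0,0],[0.5,-0.3,-0.4],1],[[0,0,0],[0,0,0],1],[[0,0,0],[0,0,0],1],[[0,0,0],[0,0,0],1],[[0,0,0],[0,0,0],1]]' >/dev/null; python3 st.py; python3 -m inch '[[[0,0,0],[0,-0.3,0],1],[[0,0,0],[0,0,0],1],[[0,0,0],[0,0,0],1],[[0,0,0],[0,0,0],1],[[0,0,0],[0,0,0],1]]' >/dev/null; python3 st.py
```

```text
yaw 29.49 p [ 496.57 -244.73   84.85] F [ 3.89  0.61 -9.87] T [-0.01 -0.8   0.06] j7 0.78 w 0.128 Ftool [ 3.69  9.87 -1.39] 34.125
yaw 29.5 p [ 496.93 -244.7    85.2 ] F [-1.53  2.84 -9.38] T [0.51 0.71 0.1 ] j7 0.78 w 0.129 Ftool [0.07 9.39 3.21] 34.75
yaw 29.5 p [ 497.17 -244.73   85.58] F [-3.27  4.04 -9.44] T [0.71 1.08 0.05] j7 0.78 w 0.126 Ftool [-0.85  9.44  5.12] 35.375
```

```bash
python3 -m inch '[[[0,0,0],[-0.1,0,0.45],1],[[0,0,0],[0,0,0],1],[[0,0,0],[0,0,0],1],[[0,0,0],[0,0,0],1],[[0,0,0],[0,0,0],1]]' >/dev/null; python3 st.py;python3 -m inch '[[[0,0,0],[0,0.3,0],1],[[0,0,0],[0,0,0],1],[[0,0,0],[0,0,0],1],[[0,0,0],[0,0,0],1],[[0,0,0],[0,0,0],1]]' >/dev/null; python3 st.py
```

```text
yaw 29.5 p [ 497.21 -244.67   85.8 ] F [ -3.42   3.25 -11.13] T [0.43 0.98 0.04] j7 0.78 w 0.133 Ftool [-1.37 11.13  4.51] 36.0
yaw 29.49 p [ 497.21 -244.74   85.56] F [-3.54  2.46 -8.55] T [0.38 1.29 0.1 ] j7 0.78 w 0.127 Ftool [-1.87  8.55  3.89] 36.625
```

```bash
python3 -m inch '[[[0,0,0],[-0.3,0,0.5],1],[[0,0,0],[0,0,0],1],[[0,0,0],[0,0,0],1],[[0,0,0],[0,0,0],1],[[0,0,0],[0,0,0],1]]' >/dev/null; python3 st.py;python3 -m inch '[[[0,0,0],[0,0.3,0],1],[[0,0,0],[0,0,0],1],[[0,0,0],[0,0,0],1],[[0,0,0],[0,0,0],1],[[0,0,0],[0,0,0],1]]' >/dev/null; python3 st.py
```

```text
yaw 29.49 p [ 497.04 -244.57   85.71] F [ -0.82   0.12 -10.82] T [-0.2   0.46  0.06] j7 0.78 w 0.124 Ftool [-0.66 10.82  0.51] 37.25
yaw 29.49 p [ 496.93 -244.59   85.39] F [-0.77 -3.08 -9.58] T [-0.61  0.22  0.06] j7 0.78 w 0.132 Ftool [-2.19  9.58 -2.3 ] 37.875
```

```bash
python3 -m inch '[[[0,0,0],[-0.1,0.3,-0.2],1],[[0,0,0],[0,0.3,0],1],[[0,0,0],[0,0.2,0],1],[[0,0,0],[0,0,0],1],[[0,0,0],[0,0,0],1]]' >/dev/null; python3 st.py;python3 -m inch '[[[0,0,0],[0,0.2,0],1],[[0,0,0],[0,0.2,0],1],[[0,0,0],[0,0,0],1],[[0,0,0],[0,0,0],1],[[0,0,0],[0,0,0],1]]' >/dev/null; python3 st.py
```

```text
yaw 29.49 p [ 496.85 -244.71   84.72] F [-2.95 -1.67 -2.14] T [-0.5   0.76  0.07] j7 0.78 w 0.13 Ftool [-3.39  2.14 -0.  ] 38.5
yaw 29.49 p [ 496.89 -244.76   84.56] F [-5.34 -0.88  3.99] T [-0.35  1.28  0.1 ] j7 0.78 w 0.127 Ftool [-5.08 -4.    1.86] 39.125
```

```bash
python3 -m inch '[[[0,0,0],[-0.5,-0.3,0.2],1],[[0,-3,0],[0,0.1,0],1],[[0,-3,0],[0,0.1,0],1],[[0,-2,0],[0,0.1,0],1],[[0,0,0],[0,0,0],1]]' >/dev/null; python3 st.py;python3 -m inch '[[[0,0,0],[0,0,0],1],[[0,0,0],[0,0,0],1],[[0,0,0],[0,0,0],-1],[[0,0,0],[0,0,0],-1],[[0,0,0],[0,0,0],-1]]' >/dev/null; python3 st.py; python3 -m inch '[[[0,0,0],[0,-10,0],-1],[[0,0,0],[0,-20,0],-1],[[0,0,0],[0,-30,0],-1],[[0,0,0],[0,-40,0],-1],[[0,0,0],[0,-40,0],-1]]' ; python3 - <<'E'
from plan import *
plan([.557,.131,.23],96,10)
E
```

```text
yaw 37.49 p [ 496.68 -244.74   84.27] F [-1.62 -2.2   0.14] T [-0.6   0.31  0.06] j7 0.91 w 0.127 Ftool [-2.62 -0.14 -0.76] 39.75
yaw 37.51 p [ 496.28 -244.31   83.98] F [-0.41 -0.45 -0.68] T [ 0.03 -0.03  0.01] j7 0.91 w 0.762 Ftool [-0.6   0.68 -0.1 ] 40.375
clock: 41.0
tool_pos: [0.4962, -0.2445, 0.226]
ee_rot: [0.67, 0.227, -0.227, -0.669]
force: [0.9, -0.0, -0.4]
gripper_width: 0.997
[[[0.0,-5.8,0.0],[27.7,-0.4,26.1],-1],[[0.0,-5.9,-0.0],[30.2,-0.4,23.1],-1],[[0.0,-5.8,-0.0],[32.4,-0.4,19.9],-1],[[0.0,-5.9,-0.0],[34.2,-0.4,16.6],-1],[[0.0,-5.8,-0.0],[35.8,-0.4,12.9],-1]]
[[[0.0,-5.9,-0.0],[36.9,-0.4,9.3],-1],[[0.0,-5.8,-0.0],[37.6,-0.4,5.4],-1],[[0.0,-5.9,-0.0],[38.0,-0.4,1.6],-1],[[0.0,-5.8,-0.0],[38.0,-0.4,-2.3],-1],[[0.0,-5.9,-0.0],[37.5,-0.4,-6.2],-1]]
end [0.557 0.131 0.23 ] left [ 0.  0. -0.]
```

```bash
python3 -m inch '[[[0,-5.8,0],[27.7,0,26.1],-1],[[0,-5.9,0],[30.2,0,23.1],-1],[[0,-5.8,0],[32.4,0,19.9],-1],[[0,-5.9,0],[34.2,0,16.6],-1],[[0,-5.8,0],[35.8,0,12.9],-1]]' >/dev/null; python3 -m inch '[[[0,-5.9,0],[36.9,0,9.3],-1],[[0,-5.8,0],[37.6,0,5.4],-1],[[0,-5.9,0],[38,0,1.6],-1],[[0,-5.8,0],[38,0,-2.3],-1],[[0,-5.9,0],[37.5,0,-6.2],-1]]'; python3 -m inch '[[[0,0,0],[0,30,0],-1],[[0,0,0],[0,30,0],-1],[[0,0,0],[0,30,0],-1],[[0,0,0],[0,0,0],-1],[[0,0,0],[0,0,0],-1]]'; python3 - <<'E'
from plan import *
plan([.5575,.1308,.0835],96,5)
f,K,M=cam("wrist");cv2.imwrite("pics/w9.png",f[:,:,::-1])
E
```

```text
clock: 42.25
tool_pos: [0.5562, 0.134, 0.2234]
ee_rot: [-0.471, -0.527, 0.528, 0.471]
force: [0.3, -0.1, -0.1]
gripper_width: 0.996
clock: 42.88
tool_pos: [0.5572, 0.132, 0.135]
ee_rot: [0.473, 0.526, -0.526, -0.473]
force: [0.2, 0.9, 0.1]
gripper_width: 0.999
[[[0.0,0.0,0.0],[-0.3,10.3,-0.0],-1],[[0.0,0.0,0.0],[-0.2,10.3,-0.0],-1],[[0.0,0.0,0.0],[-0.3,10.3,-0.1],-1],[[0.0,0.1,0.0],[-0.2,10.3,-0.0],-1],[[0.0,0.0,0.0],[-0.3,10.3,-0.1],-1]]
end [0.5575 0.1308 0.0835] left [0. 0. 0.]
```

View pics/w9.png

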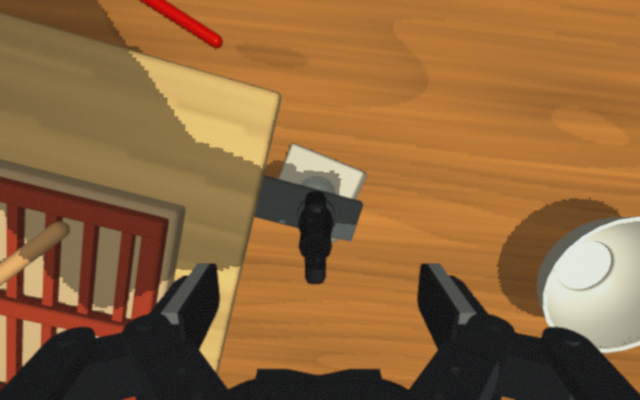

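```bash
python3 -m inch '[[[0,0,0],[-0.3,15,0],-1],[[0,0,0],[-0.3,15,0],-1],[[0,0,0],[-0.3,15,0],-1],[[0,0,0],[-0.3,6.5,-0.1],-1],[[0,0,0],[0,0,0],-1]]' >/dev/null; python3 st.py; python3 -m inch '[[[0,0,0],[0,0,0],1],[[0,0,0],[0,0,0],1],[[0,0,0],[0,0,0],1],[[0,0,0],[0,0,0],1],[[0,0,0],[0,0,0],1]]'>/dev/null; python3 st.py; python3 -m inch '[[[0,0,0],[0,-0.3,0],1],[[0,0,0],[0,-0.2,0],1],[[0,0,0],[0,0,0],1],[[0,0,0],[0,0,0],1],[[0,0,0],[0,0,0],1]]' >/dev/null; python3 st.py
```

```text
yaw 96.0 p [557.09 129.52  81.91] F [ 0.3   0.77 -0.41] T [ 0.04  0.03 -0.02] j7 1.13 w 1.0 Ftool [ 0.73  0.41 -0.37] 43.55
yaw 96.02 p [557.79 130.35  83.39] F [-1.08  1.62  4.64] T [ 0.27  0.29 -0.07] j7 1.13 w 0.127 Ftool [ 1.73 -4.64  0.9 ] 44.175
yaw 96.02 p [557.74 130.3   83.42] F [1.05 4.88 5.52] T [ 1.09 -0.29 -0.1 ] j7 1.13 w 0.133 Ftool [ 4.75 -5.52 -1.56] 44.8
```

```bash
python3 -m inch '[[[0,0,0],[0.4,-0.5,0],1],[[0,0,0],[0,-0.5,-0.1],1],[[0,0,0],[0,0,0],1],[[0,0,0],[0,0,0],1],[[0,0,0],[0,0,0],1]]' >/dev/null; python3 st.py;  python3 -m inch '[[[0,0,0],[0.1,-0.3,-0.2],1],[[0,0,0],[0,0,0],1],[[0,0,0],[0,0,0],1],[[0,0,0],[0,0,0],1],[[0,0,0],[0,0,0],1]]' >/dev/null; python3 st.py
```

```text
yaw 96.0 p [557.62 130.23  83.56] F [ 4.88  5.51 -1.97] T [ 1.12 -1.    0.02] j7 1.13 w 0.132 Ftool [ 4.97  1.98 -5.43] 45.425
yaw 96.0 p [557.6  130.25  83.61] F [ 3.73  5.   -3.31] T [ 1.13 -0.91 -0.01] j7 1.13 w 0.126 Ftool [ 4.58  3.31 -4.23] 46.05
```

```bash
python3 -m inch '[[[0,0,0],[0.5,-0.2,-0.4],1],[[0,0,0],[0,0,0],1],[[0,0,0],[0,0,0],1],[[0,0,0],[0,0,0],1],[[0,0,0],[0,0,0],1]]' >/dev/null; python3 st.py;  python3 -m inch '[[[0,0,0],[0.3,-0.3,-0.1],1],[[0,0,0],[0,0,0],1],[[0,0,0],[0,0,0],1],[[0,0,0],[0,0,0],1],[[0,0,0],[0,0,0],1]]' >/dev/null; python3 st.py
```

```text
yaw 95.98 p [557.76 130.2   84.17] F [ 3.78  1.55 -8.02] T [ 0.44 -0.73  0.02] j7 1.13 w 0.129 Ftool [ 1.15  8.01 -3.93] 46.675
yaw 95.96 p [557.85 130.19  84.53] F [  2.6   -3.98 -10.23] T [-0.88 -0.48  0.01] j7 1.13 w 0.125 Ftool [-4.22 10.23 -2.18] 47.3
```

```bash
python3 -m inch '[[[0,0,0],[-0.3,0.4,-0.1],1],[[0,0,0],[0,0.4,0],1],[[0,0,0],[0,0.3,0],1],[[0,0,0],[0,0.1,0],1],[[0,0,0],[0,0,0],1]]' >/dev/null; python3 st.py;  python3 -m inch '[[[0,0,0],[0,0,0],1],[[0,0,0],[0,0,0],-1],[[0,0,0],[0,0,0],-1],[[0,0,0],[0,0,0],-1],[[0,0,0],[0,0,0],-1]]' >/dev/null; python3 st.py; python3 -m inch '[[[0,0,0],[0,-10,0],-1],[[0,0,0],[0,-20,0],-1],[[0,0,0],[0,-35,0],-1],[[0,0,0],[0,-40,0],-1],[[0,0,0],[0,-40,0],-1]]'; python3 - <<'E'
from h import *
for n in("scene","side"):
    f,K,M=cam(n)
    o=(225,135) if n=="scene" else (250,165)
    cv2.imwrite(f"pics/{n}F.png",np.hstack([cv2.resize(cv2.imread(f"pics/{n}0.png")[120:320,220:400],None,fx=2.2,fy=2.2),cv2.resize(f[120:320,220:400,::-1],None,fx=2.2,fy=2.2)]))
E
```

```text
yaw 95.99 p [557.9  130.44  83.66] F [-2.24 -5.71 -4.91] T [-1.14  0.38 -0.02] j7 1.13 w 0.128 Ftool [-5.45  4.91  2.82] 47.925
yaw 96.01 p [558.34 131.02  83.83] F [-0.24  0.22  0.14] T [-0.03  0.04 -0.05] j7 1.13 w 0.956 Ftool [ 0.24 -0.14  0.21] 48.55
clock: 49.18
tool_pos: [0.5582, 0.1309, 0.2316]
ee_rot: [0.473, 0.526, -0.525, -0.473]
force: [0.6, -0.6, -0.1]
gripper_width: 1.0
```

View pics/sceneF.png

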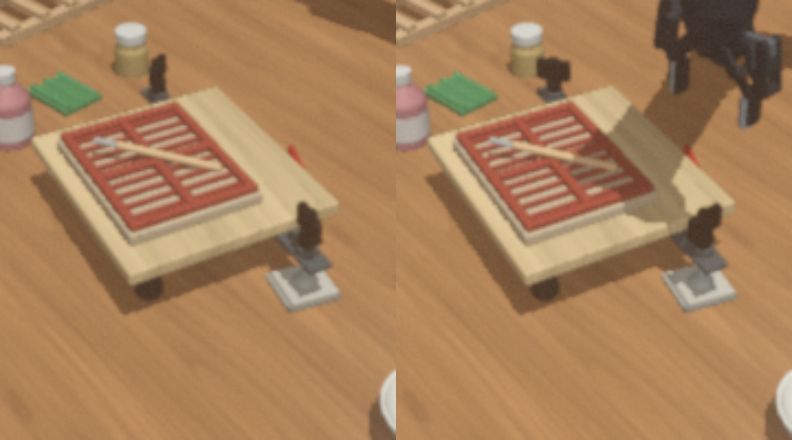

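View pics/sideF.png

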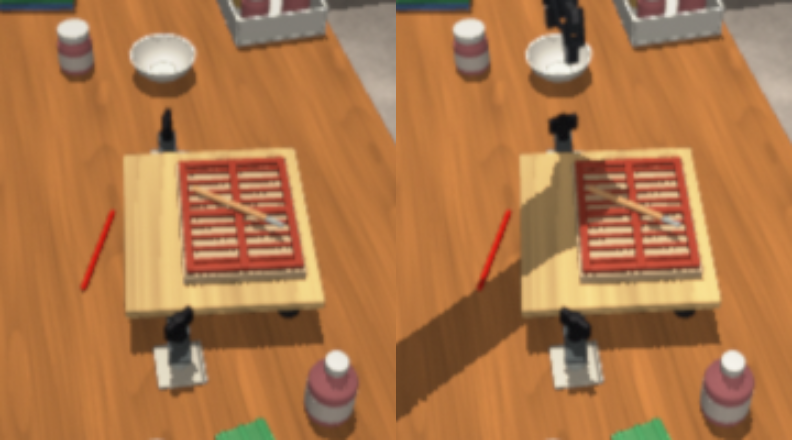

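The before and after views match: the stand, carver, pencil, jars and bowl are at the same pixels, only the knobs have turned, and the hand is clear at (715,60) in the scene view.

```bash
python3 -c "
from workcell import hand_in;print(hand_in())"
```

```text
the job is handed in; nothing more can be done
None
```

I set both levelling screws by feel and handed the job in at about 49 s, with the hand clear of everything.

- **Left screw:** the tile was felt after about 0.45 rad. I turned the screw about 0.7 rad further and stopped there.
- **Right screw:** the tile was felt after about 0.8 rad, while my hand was pressing the knob down by about 2.5 N. Without that push, touch would have come 0.4–0.5 rad later. I first set it about 0.4 rad past that point.
- **Correction on the right:** an upward pull on the right knob put that screw at about 7.5 N, more than I had aimed for. I backed it off 8° (0.14 rad), which is anticlockwise and so against the letter of the instruction.

**Loads:** a last pull test on the left gave about 6 N. The right is about 6.3 N, calculated after the back-off, as I did not pull-test it again. These figures are good only to 1–2 N, because side forces on the hand disturbed the pulls. They came out higher than my estimates from the screw angles, which were about 5 N each.

**Rubber feet:** I had no way to measure these. From the loads above and rough foot positions, I estimate about 7 N left on the front foot, with each rear foot losing about 1.5 N of its 8–9 N.

**Other things:** comparing the before and after pictures, the stand, carver, pencil, bowl and the jars in view have not moved visibly.

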